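# Lock the drying rail, hang the stirrups and start the blower

## Task

With the rail still empty, take the mallet by its handle and knock both red lock pins of the drying rack fully down with it, never with the gripper. Then hang every washed stirrup over the rail, astride it with one side plate on each side, upright, its bridge resting on the bar and not touching another stirrup, and lay the mallet back on its rest as it was found, head standing on the tray and handle in the notch. When all of them hang, start the blower by pushing its lever fully over towards the rack; leave the other lab ware where it stands.

Things in the scene. Friction and masses are not known exactly. Their poses are not given: they have to be found in the camera images.
- blower: Warm-air blower, fixed: blue box 100 x 100 x 50 mm with a dark outlet grille on its +x side, which faces the rack. Origin: centre of its underside. On its top a white switch block 70 x 50 mm, 25 mm high, carries the lever, pivoted at x = +12 mm, y = 0, z = 72 mm.
- switch (a joint): Switch lever of the blower, a steel rod 80 mm long with an orange ball, 26 mm in diameter, at its end. 0 rad = off, leaning 0.5 rad back towards blower -x; 1.0 rad = fully on, leaning 0.5 rad towards blower +x (the rack). Light (about 1 N at the ball) and stays where it is left; starts between 0 and 0.15.
- switch_tip (a point): Centre of the orange ball of the switch lever, 142 mm above the table at either end of its swing, 152 mm midway.
- rack: Drying rack, fixed: white drip tray 170 x 450 mm (floor 10 mm, rims 17 mm high), an aluminium post 32 x 32 mm, top at z = 170 mm, at rack y = +190 and -190 mm, and between them a round bar in a black rubber sleeve along rack y, 348 mm clear. Origin: centre of the tray's underside; z up.
- bar_mid (a point): Middle of the bar, on its axis, 150 mm above the table; the bar is 16 mm in diameter (its top at 158 mm) and runs along this point's y axis.
- pin_left (a joint): Lock pin on the post at rack y = +190 mm, a red round head 26 mm in diameter, 10 mm thick, on a steel shaft. Reads 0 m fully up, 0.022 m fully driven down; starts between 0 and 0.006. Dry friction of about 8 N holds it wherever it is left.
- pin_right (a joint): Lock pin on the post at rack y = -190 mm, like the other one.
- pin_left_top (a point): Centre of the top face of the left pin's red head; 210 mm above the table when the pin is fully up, 188 mm when fully down.
- pin_right_top (a point): Centre of the top face of the right pin's red head; same heights.
- rest: Mallet rest, fixed grey tray 250 x 80 mm and 8 mm thick, reaching from -210 to +40 mm along its x axis. Origin: underside of the tray, below where the centre of the mallet's head stands. The handle lies along the tray's x axis in an open-topped notch 36 mm wide (floor 32 mm, cheeks to 58 mm above the table), 24 mm long, centred at x = -165 mm.
- mallet: Soft-faced mallet, about 0.28 kg. Origin: centre of the lower face of its black rubber head, an upright cylinder 42 mm wide, 72 mm tall. Square wooden handle 22 x 22 mm along -x to x = -205 mm, centre line at z = 36 mm. Centre of mass near x = -35 mm: grip it across at about x = -60 mm. Starts on the rest, head standing on the tray (origin 8 mm above the table), handle in the notch.
- stirrup1: Centrifuge bucket stirrup, about 0.18 kg: an upside-down U of aluminium; may be absent. Two upright side plates 44 mm wide (y), 5 mm thick, 38 mm apart inside (x), z = 0 to 64 mm, ending in heavy feet 54 mm long (y), out to x = +-31 mm, 16 mm high; a flat bridge, z = 64 to 70 mm; on it a blue grip tab 10 mm thick (x), 34 mm wide (y), z = 70 to 110 mm. Origin: middle between the feet, at their undersides. Starts standing on the table.
- stirrup2: Stirrup just like stirrup1; may be absent.
- stirrup3: Stirrup just like stirrup1; may be absent.
- stirrup4: Stirrup just like stirrup1; may be absent.
- stirrup5: Stirrup just like stirrup1; may be absent.
- reagent: Bystander: amber jar 52 mm wide, 110 mm tall. Origin: centre of its underside.
- beaker: Bystander: open glass beaker 70 mm wide, 85 mm tall. Origin: centre of its underside.
- wash_bottle: Bystander: white bottle with red cap, 60 mm wide, 150 mm tall. Origin: centre of its underside.
- tip_box: Bystander: pipette tip box with yellow lid, 110 x 80 x 70 mm. Origin: centre of its underside.
- tube_rack: Bystander: green tube rack, 70 x 200 mm, 87 mm tall with its tubes. Origin: centre of its underside.
- buffer: Bystander: glass bottle with white cap, 60 mm wide, 130 mm tall. Origin: centre of its underside.

How it is judged (in metres and radians):
On the way, in this order (a step that is already met when the one before it is completed fails the run):
1. both lock pins are driven down (beyond 18 of 22 mm) while no stirrup hangs on the rail (value of joint each of pin_left, pin_right above 0.018 m and height (world z) of each of stirrup1, stirrup2, stirrup3, stirrup4, stirrup5 below 0.04 m), for 0.2 s.
2. every stirrup hangs astride the bar (z of stirrup1 in the frame of bar_mid between -0.063 and -0.047 m and x of stirrup1 in the frame of bar_mid between -0.022 and 0.022 m and y of stirrup1 in the frame of bar_mid between -0.16 and 0.16 m and angle between each of stirrup1, stirrup2, stirrup3, stirrup4, stirrup5's own z axis and vertical below 0.3 rad and angle between the y axis of each of stirrup1, stirrup2, stirrup3, stirrup4, stirrup5 and the y axis of rack, either way round below 0.35 rad and z of stirrup2 in the frame of bar_mid between -0.063 and -0.047 m and x of stirrup2 in the frame of bar_mid between -0.022 and 0.022 m and y of stirrup2 in the frame of bar_mid between -0.16 and 0.16 m and z of stirrup3 in the frame of bar_mid between -0.063 and -0.047 m and x of stirrup3 in the frame of bar_mid between -0.022 and 0.022 m and y of stirrup3 in the frame of bar_mid between -0.16 and 0.16 m and z of stirrup4 in the frame of bar_mid between -0.063 and -0.047 m and x of stirrup4 in the frame of bar_mid between -0.022 and 0.022 m and y of stirrup4 in the frame of bar_mid between -0.16 and 0.16 m and z of stirrup5 in the frame of bar_mid between -0.063 and -0.047 m and x of stirrup5 in the frame of bar_mid between -0.022 and 0.022 m and y of stirrup5 in the frame of bar_mid between -0.16 and 0.16 m), for 0.2 s.
3. after that, the blower's lever is pushed over (beyond 0.85 of 1.0 rad) (value of joint switch above 0.85 rad), for 0.2 s.
At the end, for the whole second after the job is handed in: Pins past 18 mm; lever past 0.85; each stirrup astride the bar (feet 47-63 mm below its axis, centred to 22 mm sideways, 160 mm along), tilt < 0.3, square to 0.35 rad, nearly still, touching no other; mallet on its rest within 20 mm along, 15 across, tilt < 0.12, in line to 0.2 rad, still (all of step 2 and value of joint each of pin_left, pin_right above 0.018 m and value of joint switch above 0.85 rad and linear speed of each of stirrup1, stirrup2, stirrup3, stirrup4, stirrup5 below 0.08 m/s and contact force between each of stirrup2, stirrup3, stirrup4, stirrup5 and stirrup1 below 0.05 N and contact force between each of stirrup3, stirrup4, stirrup5 and stirrup2 below 0.05 N and contact force between each of stirrup4, stirrup5 and stirrup3 below 0.05 N and contact force between stirrup5 and stirrup4 below 0.05 N and x of mallet in the frame of rest between -0.02 and 0.02 m and y of mallet in the frame of rest between -0.015 and 0.015 m and z of mallet in the frame of rest between 0.002 and 0.014 m and angle between mallet's own z axis and vertical below 0.12 rad and angle between the x axis of mallet and the x axis of rest, either way round below 0.2 rad and linear speed of mallet below 0.03 m/s).
It fails at once if a lock pin is pushed by the robot or a stirrup instead of the mallet (contact force between any of the fingers, the arm, stirrup1, stirrup2, stirrup3, stirrup4, stirrup5 and pin_left above 1.5 N).
It fails at once if a lock pin is pushed by the robot or a stirrup instead of the mallet (contact force between any of the fingers, the arm, stirrup1, stirrup2, stirrup3, stirrup4, stirrup5 and pin_right above 1.5 N).
It fails at once if a bystander is knocked over or shifted more than 60 mm (angle between any of reagent, beaker, wash_bottle, tip_box, tube_rack, buffer's own z axis and vertical above 0.6 rad or distance of any of reagent, beaker, wash_bottle, tip_box, tube_rack, buffer from where it was at the start of the episode above 0.06 m).
Of stirrup1, stirrup2, stirrup3, stirrup4, stirrup5 only 3 to 5 are there at a start; the rules pass over those that are not, and their reading is None.
At some moment in a run one of stirrup1, stirrup2, stirrup3, stirrup4, stirrup5 may be knocked a few centimetres aside while the robot is not near it.
It also fails if it takes over 210 s, if anything falls off the work surface, if the arm or the gripper's body presses on something with over 40 N, if the wrist force passes 120 N, or if a joint passes its speed limit or range.

## Robot

A 6-joint arm with a two-finger parallel gripper is mounted at the origin on the work surface. World frame = base frame: x ahead of the robot, y to its left, z up, the work surface at z = 0. Lengths are in mm, angles in rad, forces in N, time in s.
With the tool pointing down it reaches from about 400 to 925 mm from the base axis. Payload 12.5 kg.
Tool frame: the origin (TCP) lies at the very end of the fingers, on their centre line; the grasp point (between the pads) lies 19 mm behind it; z points along the fingers, x is the direction in which the jaws open and shut, and the axes are right-handed (so a half turn about z gives the same grasp; the last joint's range is limited). The gripper opens to 95 mm and grips with 3 to 60 N. Pads are 20 mm wide; open, the fingers measure 119 mm over their backs; the gripper's body (75 mm by 180 mm) begins 59 mm behind the grasp point.
Start: joints at [-1.428, 0.491, 1.559, -0, 1.092, -0.106], TCP at [153.923, -605.768, 214.661] pointing down, gripper open.
Joint ranges: [-3.1, 3.1], [-0.84, 2.19], [0.05, 2.79], [-1.13, 4.28], [0.06, 2.93], [-2.69, 2.69]. Speed limits (rad/s): [2.22, 2.22, 2.79, 3.14, 3.14, 3.14].

## Interface

Orientations are given as [roll, pitch, yaw] about the fixed x, y, z axes, in that order (R = Rz(yaw) Ry(pitch) Rx(roll)).
In Python, from cell import env gives the robot as it stands.
- The arm moves only by the tool arm_command, never from a script. Its argument "motion" is one flat list of numbers, 7 for each row, row after row: the opening, from -1 (shut) to 1 (fully open), then the shift along the tool's x, y, z in mm, then the turn, a rotation vector about the tool's x, y, z in degrees. In form: [fingers, dx, dy, dz, rx, ry, rz, fingers, dx, dy, dz, rx, ry, rz, ...]. A call has 1 to 20 rows; each row is the pose to reach, as a shift and turn from the pose commanded when the call began, along the tool's axes at that moment; what a row does not reach only later rows make up. A row lasts 1/10 s, in which the tool goes at most 50 mm and 8.59 degrees, less where a joint would pass 70% of its speed; a pose out of reach is approached as far as the arm can. A call with a gripper value outside its range is refused whole. The fingers move at their own pace and stop on an object; the grip force is fixed at half the most. Time passes only in rows, so rows that repeat a pose let the fingers close. It gives the time, the measured TCP pose, the force and the opening at its end, in the units of the state.
- env.state(): the state, without advancing time (a new reading comes with each control period).
- env.read_camera(name): name is "scene" or "top"; returns (picture, depth): 400x640x3 uint8, red, green, blue; 400x640 float32, mm along the optical axis (not along the pixel's ray), 0 where there is no reading.
- env.calibration(name): a dict with "fx", "fy", "cx", "cy" (pixels), "distortion" ([k1, k2, p1, p2, k3] as OpenCV has them; the pictures are not rectified), "cam_to_world" (4x4, takes a point from camera to world coordinates). Camera axes: x right, y down, z forward; pixel columns grow to the right and rows downward; lengths in mm; the calibration is good to about 2 mm. A picture is of the moment at which its call begins. calibration takes no time and is no camera call.
- env.job_done(): hands the job in, once; it reports no verdict.
Trained networks look in the newest picture that a camera, given by its name, has taken for a name from the list of things; names that differ only in an ending like _2 or _b are one class to them, and where a whole thing is asked for, a point or a joint stands for the part that bears it (a point fixed in the world has none). Each returns a list of dicts, best first, with "confidence" (0 to 1); they miss things now and then, are a little off and sometimes report something else, mostly with a low value. They report only what shows in the picture. A call takes as long as a camera call.
- env.recognise(camera, label): "location" ([column, row] in pixels, amid what is visible of it).
- env.silhouettes(camera, label): "region" (400x640 bool, what is visible of it) and "location" ([column, row] in pixels, amid what is visible of it).
- env.spot_point(camera, label): "location" ([column, row] in pixels: a listed point, or the origin of a listed thing).
The state is a dict: "t": time; "joints": joint angles; "qvel": joint speeds; "tau": joint torques, N m; "eef_pos": TCP position; "tcp_rot": TCP orientation; "ft_force": force on the tool from outside, world axes, zero at the start; "moment": the same for the moment, N m; "opening": opening from 0.0 (shut) to 1.0 (fully open).
Only numpy, scipy, OpenCV 4.12 (cv2) and the standard library are available. Lean on these libraries where they do the work, as an engineer would, in place of code of your own. Each camera call takes 0.05 s, during which the arm holds its last target.

## Working session

There is one attempt and no reset: what is moved stays moved. The work goes in short steps, Python scripts to look and compute and a tool call to move; the robot and the scene stay as the last step left them, time stands still between calls to the robot, and variables do not carry over. Pictures are saved under pics/ and viewed, and the job is handed in when it is done.

Besides the shell and the picture viewer there is one more tool, called after "Call:" as name(argument=value, ...) on one line, values as JSON. arm_command: Moves the arm, as the interface text tells. Its arguments: {"type":"object","properties":{"motion":{"type":"array","items":{"type":"number"}}},"required":["motion"]}

```bash
ls; mkdir -p pics
python3 - <<'E'
from cell import env
import cv2
print(env.state())
for n in("scene","top"):
    p,d=env.read_camera(n); cv2.imwrite(f"pics/{n}0.png",p[:,:,::-1]); c=env.calibration(n); print(n,c)
E
```

```text
pics
{'t': 0.0, 'joints': array([-1.42759587e+00,  4.91574688e-01,  1.55944962e+00,  3.06767996e-05,
        1.09172186e+00, -1.05621828e-01]), 'qvel': array([-1.19208849e-04, -1.45858011e-04,  3.52092421e-04,  9.33593321e-05,
        1.24249390e-03,  1.85556286e-03]), 'tau': array([ 1.45045942e-03, -6.12645936e+01, -2.58184683e+01,  6.92514726e-02,
        4.82196989e-02, -1.06947061e-04]), 'eef_pos': array([ 153.8944587 , -605.50004988,  214.05229786]), 'tcp_rot': array([-3.14144399e+00,  1.14422063e-03, -1.32198811e+00]), 'ft_force': array([-0.69404682,  0.02521724,  0.10405421]), 'moment': array([0.01382365, 0.05958255, 0.02283049]), 'opening': 1.0046372149863263}
scene {'fx': 369.26428871834196, 'fy': 369.26428871834196, 'cx': 313.96443889841817, 'cy': 195.85989440757055, 'distortion': array([-0.07469613,  0.        ,  0.        ,  0.        ,  0.        ]), 'cam_to_world': array([[ 8.07008202e-01,  4.10815474e-01, -4.24226837e-01,
         9.83621298e+02],
       [ 5.90219158e-01, -5.84783854e-01,  5.56479282e-01,
        -5.18934643e+02],
       [-1.94707047e-02, -6.99470150e-01, -7.14396529e-01,
         8.25483195e+02],
       [ 0.00000000e+00,  0.00000000e+00,  0.00000000e+00,
         1.00000000e+00]])}
top {'fx': 428.7629888320114, 'fy': 428.7629888320114, 'cx': 317.69826917500677, 'cy': 195.18219189847593, 'distortion': array([0.04000388, 0.        , 0.        , 0.        , 0.        ]), 'cam_to_world': array([[-1.02340553e-02, -9.96592590e-01,  8.18442076e-02,
         4.45556081e+02],
       [-9.99928998e-01,  1.06991818e-02,  5.24651301e-03,
         1.29331329e+01],
       [-6.10430205e-03, -8.17847034e-02, -9.96631326e-01,
         1.47287702e+03],
       [ 0.00000000e+00,  0.00000000e+00,  0.00000000e+00,
         1.00000000e+00]])}
```

View pics/scene0.png

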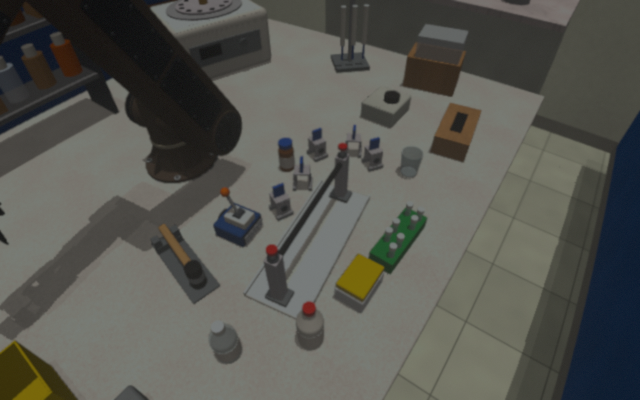

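View pics/top0.png

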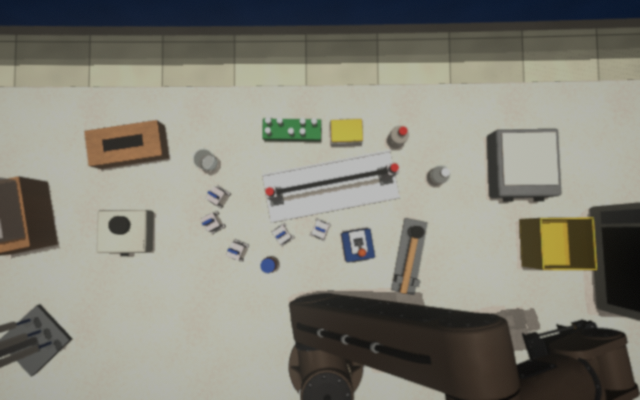

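```bash
cat > h.py <<'E'
from cell import env
import numpy as np, cv2
def ray(cam,uv):
    c=env.calibration(cam);K=np.array([[c['fx'],0,c['cx']],[0,c['fy'],c['cy']],[0,0,1]])
    p=cv2.undistortPoints(np.array(uv,float).reshape(-1,1,2),K,np.array(c['distortion'])).reshape(-1,2)
    return np.c_[p,np.ones(len(p))],c['cam_to_world']
def at_z(cam,uv,z):
    r,T=ray(cam,uv); d=r@T[:3,:3].T; o=T[:3,3]
    return o+d*((z-o[2])/d[:,2])[:,None]
def cloud(cam,depth,mask):
    v,u=np.nonzero(mask&(depth>0)); r,T=ray(cam,np.c_[u,v])
    return (r*depth[v,u][:,None])@T[:3,:3].T+T[:3,3], np.c_[u,v]
def proj(cam,P):
    c=env.calibration(cam);K=np.array([[c['fx'],0,c['cx']],[0,c['fy'],c['cy']],[0,0,1]])
    W=np.linalg.inv(c['cam_to_world']); 
    return cv2.projectPoints(np.array(P,float).reshape(-1,3),cv2.Rodrigues(W[:3,:3])[0],W[:3,3],K,np.array(c['distortion']))[0].reshape(-1,2)
E
python3 - <<'E'
from h import *
np.set_printoptions(precision=1,suppress=True)
D={}
for n in("scene","top"):
    p,d=env.read_camera(n);D[n]=d
    for l in["stirrup1","mallet","rack","rest","blower","pin_left","reagent","beaker","wash_bottle","tip_box","tube_rack","buffer"]:
        for r in env.silhouettes(n,l):
            if r['confidence']<.3: continue
            P,_=cloud(n,d,r['region'])
            print(n,l,round(r['confidence'],2),np.array(r['location']),len(P),np.median(P,0),'zmax',np.percentile(P[:,2],97) if len(P) else 0)
    for l in["bar_mid","pin_left_top","pin_right_top","switch_tip","rest","mallet","rack","blower"]:
        for r in env.spot_point(n,l):
            if r['confidence']<.3: continue
            print(n,'PT',l,round(r['confidence'],2),np.array(r['location']))
E
```

```text
scene stirrup1 0.85 [279.9 203.2] 576 [463.3   6.5  53.9] zmax 109.56171675926839
scene stirrup1 0.83 [319.3 144.5] 464 [392.1 284.1  49.1] zmax 107.55589582175261
scene stirrup1 0.77 [376.4 156. ] 551 [573.  351.5  42.6] zmax 107.99381387645059
scene stirrup1 0.7 [357.  135.4] 220 [482.6 370.3  67.9] zmax 108.46907781636617
scene stirrup1 0.66 [300.6 171.8] 330 [439.6 134.2  68.8] zmax 110.11623559666816
scene mallet 0.77 [190.4 264.9] 939 [ 425.1 -291.4   53.7] zmax 81.25930040411639
scene rack 0.57 [308.2 249.2] 8821 [616.4 -57.6  11.3] zmax 174.31353682554257
scene rack 0.54 [355.7 134.9] 212 [484.7 366.6  68.3] zmax 109.57499368396292
scene rest 0.63 [182.5 264.7] 1603 [ 360.7 -297.8    8.4] zmax 58.04312346019402
scene blower 0.95 [237.5 224.1] 1482 [ 417.4 -124.9   50.4] zmax 147.19749818894974
scene pin_left 0.49 [341.2 148.8] 65 [565.  158.9 204.7] zmax 207.81423017298994
scene pin_left 0.32 [358.2 134.8] 258 [484.6 370.3  66.7] zmax 109.40071895894202
scene reagent 0.56 [286.9 152.8] 449 [351.5 167.2  68.9] zmax 112.4358599863659
scene beaker 0.81 [411.2 162.5] 598 [687.7 3
[... 2399 characters left out ...]
tle 0.33 [356.2 242.6] 989 [ 397.5 -105.6   51.6] zmax 154.375338752388
top tip_box 0.93 [348.2 131.1] 821 [770.4 -75.6  68.5] zmax 74.87183806600206
top tube_rack 0.79 [293.4 130.3] 1345 [783.  105.4  45.1] zmax 88.30650603057958
top tube_rack 0.67 [237.8 248.3] 306 [388.5 286.6  68.1] zmax 111.01953671358369
top buffer 0.4 [393.4 167.1] 61 [ 629.3 -208.   203.9] zmax 209.81862382126033
top PT bar_mid 0.75 [331.5 184. ]
top PT pin_left_top 0.62 [267.7 191.7]
top PT pin_right_top 0.64 [396.2 168.8]
top PT switch_tip 0.38 [364.4 250. ]
top PT rest 0.9 [413.3 233.2]
top PT mallet 0.92 [414.7 231.5]
top PT mallet 0.72 [292.4 130.1]
top PT rack 0.64 [328.9 187. ]
top PT blower 0.71 [356.7 242.1]
```

```bash
cat >> h.py <<'E'
def full():
    out={}
    for n in("scene","top"):
        p,d=env.read_camera(n); P,uv=cloud(n,d,d>0); out[n]=(P,p[uv[:,1],uv[:,0]].astype(int),uv,p,d)
    return out
def crop(P,x,y,r,z0,z1): return (np.hypot(P[:,0]-x,P[:,1]-y)<r)&(P[:,2]>z0)&(P[:,2]<z1)
E
python3 - <<'E'
from h import *
np.set_printoptions(precision=1,suppress=True)
F=full()
def pca(Q):
    m=Q[:,:2].mean(0);w,v=np.linalg.eigh(np.cov(Q[:,:2].T)); return m,np.degrees(np.arctan2(v[1,1],v[0,1]))%180,np.sqrt(w)
for n in F:
    P,C,uv,_,_=F[n]
    t=(P[:,2]<5)&(P[:,2]>-15)&(P[:,0]>300)&(P[:,0]<900)&(abs(P[:,1])<450); print(n,'table z',np.median(P[t,2]),P[t,2].std())
    red=(C[:,0]>1.8*C[:,1])&(C[:,0]>1.8*C[:,2])
    for x,y in((563,162),(629,-208)):
        m=crop(P,x,y,40,185,220)&red; Q=P[m]; print(n,'pin',m.sum(),(Q[:,:2].max(0)+Q[:,:2].min(0))/2,Q.mean(0),np.percentile(Q[:,2],[50,80,97]))
    m=crop(P,595,-22,165,140,170); Q=P[m]; print(n,'bar',m.sum(),*pca(Q),'ztop',np.percentile(Q[:,2],[50,90,97]))
    blue=(C[:,2]>1.5*C[:,0])
    for x,y in((463,6),(392,284),(570,352),(482,370),(438,134)):
        m=crop(P,x,y,55,76,118); Q=P[m]; top=Q[Q[:,2]>100]
        m2=crop(P,x,y,55,62,75); 
        print(n,'st',m.sum(),'top',pca(top) if len(top)>3 else 0,'br',pca(P[m2]), m2.sum(), 'tab',pca(Q),np.percentile(Q[:,2],97))
    m=crop(P,425,-291,70,68,95); Q=P[m]; print(n,'mhead',m.sum(),(Q.max(0)+Q.min(0))/2,Q.mean(0))
    m=crop(P,360,-290,110,42,62)&(C[:,0]>1.3*C[:,2]); Q=P[m]; print(n,'handle',m.sum(),*pca(Q),Q.min(0),Q.max(0),np.median(Q[:,2]))
    m=crop(P,380,-110,70,120,170)&red; Q=P[m]; print(n,'ball',m.sum(),(Q.max(0)+Q.min(0))/2,Q.mean(0),Q[:,2].max())
    m=crop(P,405,-110,80,44,56)&blue; Q=P[m]; print(n,'blower',m.sum(),cv2.minAreaRect(Q[:,:2].astype(np.float32)))
E
```

```text
scene table z -0.007858180653670388 1.6010683644744388
scene pin 43 [565.5 162.5] [567.2 160.8 205.2] [205.9 206.8 208. ]
scene pin 91 [ 633.6 -210.8] [ 634.3 -211.4  204.5] [204.7 205.5 206.2]
scene bar 678 [602.3 -37.9] 100.577423227984 [ 4.3 94.2] ztop [156.8 159.  159.8]
scene st 120 top (array([451.7,  13.8]), np.float64(67.23163793025893), array([3. , 9.5])) br (array([458. ,   7.6]), np.float64(28.195973396118006), array([10.8, 14.4])) 136 tab (array([452.1,  12.5]), np.float64(66.80943726134174), array([2.4, 9.5])) 111.69305119736114
scene st 84 top (array([384.6, 288.1]), np.float64(67.11810445337404), array([3.1, 9.8])) br (array([389.4, 284.4]), np.float64(23.93150843080315), array([11.1, 16. ])) 108 tab (array([384.6, 288. ]), np.float64(63.462201571705684), array([2.5, 9.7])) 109.97714941998993
scene st 101 top (array([566.1, 354.4]), np.float64(56.0788402322325), array([ 3.4, 10.9])) br (array([570.6, 348.7]), np.float64(12.762365438246832), array([10.8, 15.6])) 103 tab (array([566.7, 353.5]), np.float64(55.04126931273654), array([ 2.8, 10.7])) 110.9019928937297
scene s
[... 2235 characters left out ...]
31844), array([ 3.2, 10.7])) 113.57832377739409
top st 41 top (array([433.7, 141.4]), np.float64(123.65202391006656), array([ 3., 10.])) br (array([433.7, 140.8]), np.float64(30.583337833614365), array([13.3, 15.4])) 155 tab (array([433.4, 140.1]), np.float64(119.55845993530092), array([ 4.1, 10.4])) 114.09257194572592
top mhead 137 [ 437.4 -299.    77.2] [ 437.8 -298.7   79.2]
top handle 381 [ 335.4 -274.1] 167.02170428187628 [ 6.8 49. ] [ 253.6 -304.1   42.2] [ 421.  -245.8   61.9] 53.07906827338843
top ball 29 [ 377.3 -111.6  156.1] [ 377.7 -111.8  156.7] 160.8173401212341
top blower 340 ((396.68255615234375, -109.44709777832031), (93.88909912109375, 92.05853271484375), 8.751903533935547)
```

Run:
```python
from h import *
p,d=env.read_camera("scene")
cv2.imwrite("pics/s_crop.png",cv2.resize(p[110:320,140:440],None,fx=2.6,fy=2.6,interpolation=cv2.INTER_CUBIC)[:,:,::-1])
p,d=env.read_camera("top")
cv2.imwrite("pics/t_crop.png",cv2.resize(p[110:310,190:460],None,fx=2.9,fy=2.9,interpolation=cv2.INTER_CUBIC)[:,:,::-1])
```

```text
(no output)
```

View pics/s_crop.png

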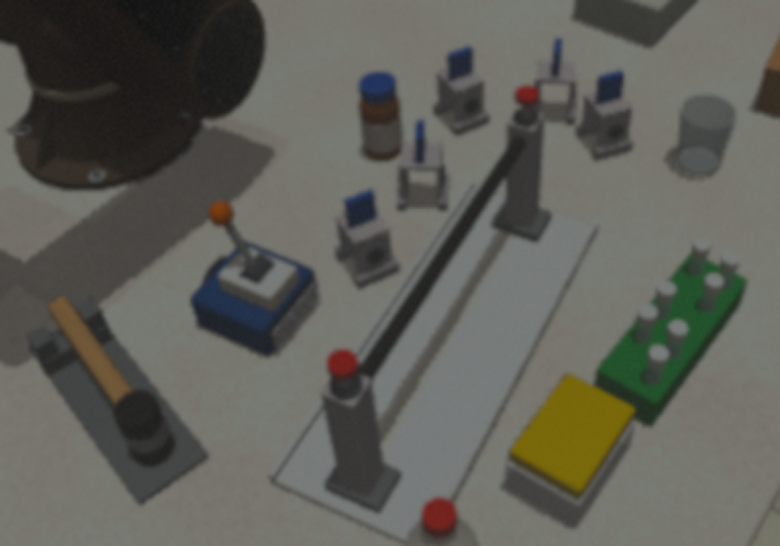

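View pics/t_crop.png

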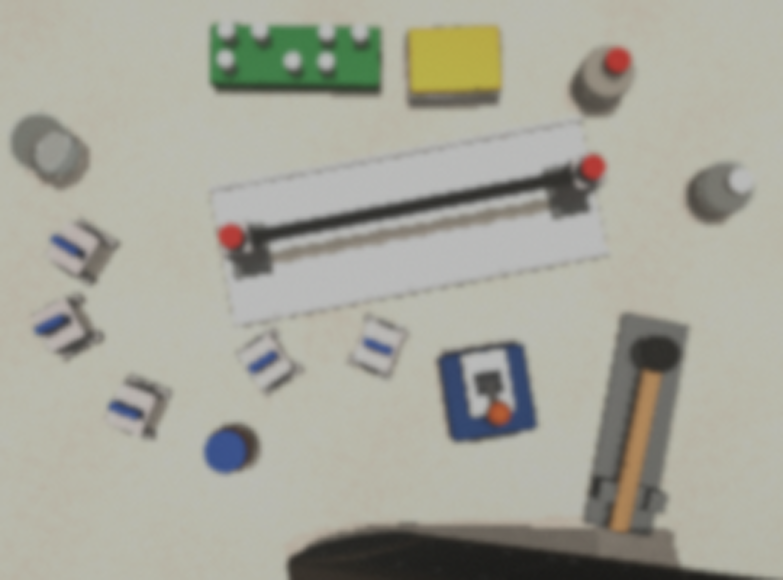

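```bash
cat >> h.py <<'E'
from scipy.spatial.transform import Rotation as Ro
def delta(x,y,z,yaw,s=None,down=True):
    "target TCP, yaw deg of tool x axis -> shift mm in tool axes, rotvec deg"
    s=s or env.state(); R=Ro.from_euler('xyz',s['tcp_rot']); T=Ro.from_euler('xyz',[np.pi,0,np.radians(yaw)])
    t=R.inv().apply(np.array([x,y,z])-s['eef_pos']); w=(R.inv()*T).as_rotvec(degrees=True)
    return np.round(t,1),np.round(w,1)
def show(*targets):
    s=env.state(); np.set_printoptions(suppress=True,precision=3)
    print('t',s['t'],'pos',s['eef_pos'].round(1),'rot',np.degrees(s['tcp_rot']).round(1),'F',s['ft_force'].round(1),'open',round(s['opening'],3))
    for q in targets: print(q,'->',*[list(map(float,a)) for a in delta(*q,s=s)])
E
python3 -c "
from h import *
show((395,-289.5,214,-103.5),(395,-289.5,130,-103.5),(395,-289.5,25,-103.5))"
```

```text
t 2.4 pos [ 153.9 -605.8  214.7] rot [-180.    -0.   -75.7] F [-0.4  0.  -0.2] open 0.999
(395, -289.5, 214, -103.5) -> [-247.2, -311.5, 0.6] [-0.0, -0.0, 27.8]
(395, -289.5, 130, -103.5) -> [-247.2, -311.5, 84.6] [-0.0, -0.0, 27.8]
(395, -289.5, 25, -103.5) -> [-247.2, -311.5, 189.6] [-0.0, -0.0, 27.8]
```

Call:
arm_command(motion=[1, -120, -155, 0, 0, 0, 14, 1, -247, -311, 0, 0, 0, 28, 1, -247, -311, 0, 0, 0, 28, 1, -247, -311, 0, 0, 0, 28, 1, -247, -311, 0, 0, 0, 28, 1, -247, -311, 0, 0, 0, 28, 1, -247, -311, 0, 0, 0, 28, 1, -247, -311, 0, 0, 0, 28, 1, -247, -311, 0, 0, 0, 28, 1, -247, -311, 0, 0, 0, 28, 1, -247, -311, 0, 0, 0, 28, 1, -247, -311, 0, 0, 0, 28])

```text
t: 3.6
eef_pos: [393.9, -290.8, 214.6]
tcp_rot: [-3.142, -0.0, -1.812]
ft_force: [-0.3, -0.5, 0.1]
opening: 1.0
```

```bash
python3 -c "
from h import *
show((395,-289.5,214,-103.5),(395,-289.5,130,-103.5),(395,-289.5,25,-103.5))
for n in('scene','top'):
    p,d=env.read_camera(n); cv2.imwrite(f'pics/{n}1.png',p[:,:,::-1])"
```

```text
t 3.6 pos [ 393.9 -290.8  214.6] rot [-180.    -0.  -103.8] F [-0.3 -0.5  0.1] open 1.0
(395, -289.5, 214, -103.5) -> [-1.5, -0.7, 0.6] [-0.0, -0.0, -0.3]
(395, -289.5, 130, -103.5) -> [-1.5, -0.7, 84.6] [-0.0, -0.0, -0.3]
(395, -289.5, 25, -103.5) -> [-1.5, -0.7, 189.6] [-0.0, -0.0, -0.3]
```

View pics/scene1.png

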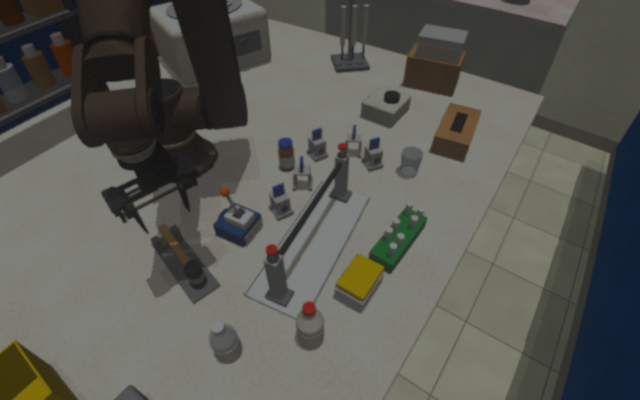

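Call:
arm_command(motion=[1, -1, 0, 50, 0, 0, 0, 1, -1, 0, 100, 0, 0, 0, 1, -1, 0, 120, 0, 0, 0, 1, -1, 0, 120, 0, 0, 0])

```text
t: 4.1
eef_pos: [393.4, -288.5, 92.2]
tcp_rot: [3.137, 0.003, -1.812]
ft_force: [-0.2, 1.0, 1.0]
opening: 1.002
```

```bash
python3 -c "
from h import *
show((395,-289.5,25,-103.5))
p,d=env.read_camera('scene'); cv2.imwrite('pics/s2.png',cv2.resize(p[170:320,100:300],None,fx=3.5,fy=3.5)[:,:,::-1])"
```

```text
t 4.1 pos [ 393.4 -288.5   92.2] rot [ 179.7    0.1 -103.8] F [-0.2  1.   1. ] open 1.002
(395, -289.5, 25, -103.5) -> [0.7, -2.1, 67.2] [0.3, 0.1, -0.3]
```

View pics/s2.png

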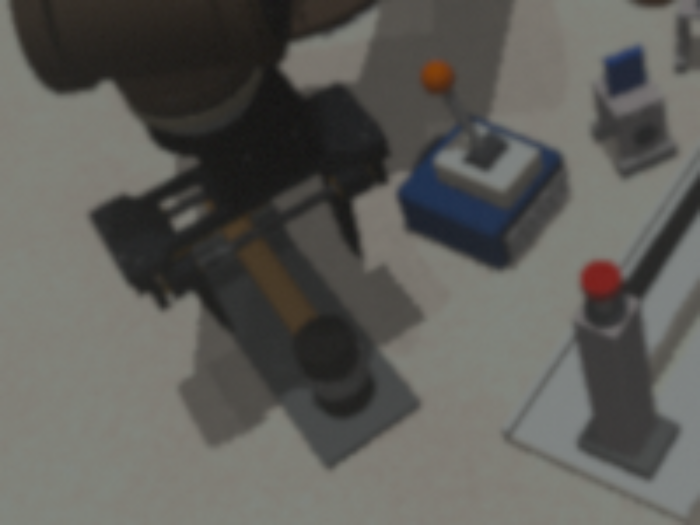

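Call:
arm_command(motion=[1, 0, -2, 35, 0, 0, 0, 1, 0, -2, 60, 0, 0, 0, 1, 0, -2, 67, 0, 0, 0, 1, 0, -2, 67, 0, 0, 0, -1, 0, -2, 67, 0, 0, 0, -1, 0, -2, 67, 0, 0, 0, -1, 0, -2, 67, 0, 0, 0, -1, 0, -2, 67, 0, 0, 0, -1, 0, -2, 67, 0, 0, 0, -1, 0, -2, 67, 0, 0, 0, -1, 0, -2, 67, 0, 0, 0, -1, 0, -2, 67, 0, 0, 0])

```text
t: 5.35
eef_pos: [396.7, -289.3, 27.6]
tcp_rot: [3.142, -0.0, -1.811]
ft_force: [-0.9, 0.0, 0.0]
opening: 0.381
```

```bash
python3 -c "
from h import *
show()
p,d=env.read_camera('scene'); cv2.imwrite('pics/s3.png',cv2.resize(p[170:320,100:300],None,fx=3.5,fy=3.5)[:,:,::-1])"
```

```text
t 5.35 pos [ 396.7 -289.3   27.6] rot [ 180.    -0.  -103.7] F [-0.9  0.   0. ] open 0.381
```

View pics/s3.png

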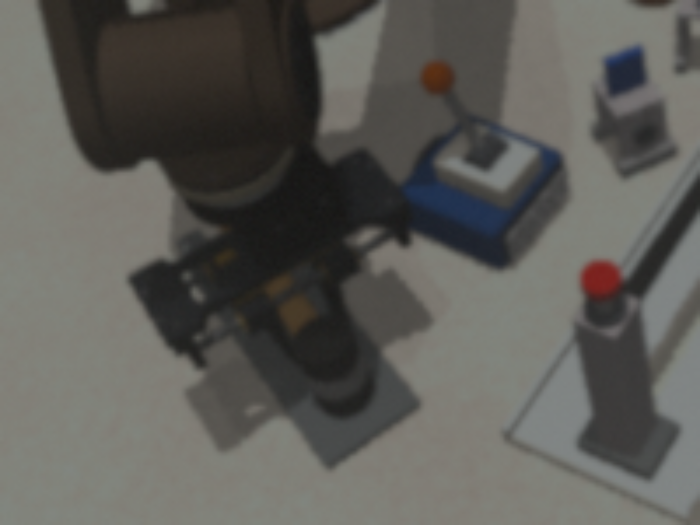

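Call:
arm_command(motion=[-1, 0, 0, 0, 0, 0, 0, -1, 0, 0, 0, 0, 0, 0, -1, 0, 0, 0, 0, 0, 0, -1, 0, 0, 0, 0, 0, 0, -1, 0, 0, 0, 0, 0, 0, -1, 0, 0, 0, 0, 0, 0])

```text
t: 6.0
eef_pos: [396.8, -289.5, 27.6]
tcp_rot: [-3.141, -0.0, -1.81]
ft_force: [-0.3, -4.6, -1.9]
opening: 0.234
```

```bash
python3 -c "
from h import *
show((396.7,-289.3,250,-103.7))
"
```

```text
t 6.0 pos [ 396.8 -289.5   27.6] rot [-180.    -0.  -103.7] F [-0.3 -4.6 -1.9] open 0.234
(396.7, -289.3, 250, -103.7) -> [-0.1, 0.0, -222.4] [-0.0, -0.0, -0.0]
```

Call:
arm_command(motion=[-1, 0, 0, -20, 0, 0, 0, -1, 0, 0, -60, 0, 0, 0, -1, 0, 0, -100, 0, 0, 0, -1, 0, 0, -140, 0, 0, 0, -1, 0, 0, -180, 0, 0, 0, -1, 0, 0, -222, 0, 0, 0, -1, 0, 0, -240, 0, 0, 0, -1, 0, 0, -240, 0, 0, 0, -1, 0, 0, -240, 0, 0, 0, -1, 0, 0, -240, 0, 0, 0])

```text
t: 7.0
eef_pos: [396.2, -288.7, 265.9]
tcp_rot: [3.139, 0.002, -1.811]
ft_force: [0.8, 0.0, -2.3]
opening: 0.229
```

```bash
python3 -c "
from h import *
show()
F=full(); s=env.state()
for n in F:
    P,C,uv,p,d=F[n]; cv2.imwrite(f'pics/{n}4.png',p[:,:,::-1])
    m=crop(P,440,-300,35,230,345); Q=P[m]; print(n,m.sum(),np.percentile(Q[:,2],[2,50,90,98])); T=Q[Q[:,2]>np.percentile(Q[:,2],97)-8]; print(T.mean(0),(T.max(0)+T.min(0))/2, T.max(0)-T.min(0))
p=F['scene'][3];cv2.imwrite('pics/s4.png',cv2.resize(p[120:270,60:260],None,fx=3.5,fy=3.5)[:,:,::-1])
"
```

```text
t 7.0 pos [ 396.2 -288.7  265.9] rot [ 179.9    0.1 -103.8] F [ 0.8  0.  -2.3] open 0.229
scene 792 [250.015 299.266 318.979 320.144]
[ 441.946 -298.964  318.132] [ 436.52  -297.924  326.803] [48.529 40.942 29.374]
top 103 [251.514 305.811 320.13  321.784]
[ 449.675 -291.844  318.594] [ 449.065 -293.44   318.968] [15.993 27.471 10.845]
```

View pics/s4.png

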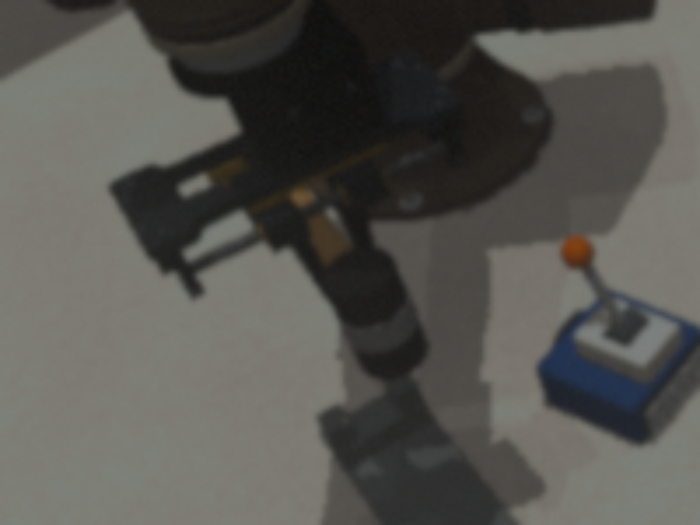

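```bash
python3 -c "
from h import *
show((596.5,-200.5,266,-103.7))
"
```

```text
t 7.1 pos [ 396.4 -288.9  266.2] rot [ 179.9    0.1 -103.8] F [ 0.1 -0.5 -2.3] open 0.23
(596.5, -200.5, 266, -103.7) -> [-133.5, -173.4, 0.0] [0.1, 0.1, -0.1]
```

Call:
arm_command(motion=[-1, -20, -26, 0, 0, 0, 0, -1, -45, -58, 0, 0, 0, 0, -1, -70, -91, 0, 0, 0, 0, -1, -95, -123, 0, 0, 0, 0, -1, -115, -149, 0, 0, 0, 0, -1, -128, -166, 0, 0, 0, 0, -1, -133, -173, 0, 0, 0, 0, -1, -133, -173, 0, 0, 0, 0, -1, -133, -173, 0, 0, 0, 0, -1, -133, -173, 0, 0, 0, 0])

```text
t: 8.1
eef_pos: [595.5, -201.8, 267.7]
tcp_rot: [3.141, -0.0, -1.812]
ft_force: [0.0, 0.1, -2.7]
opening: 0.227
```

```bash
python3 -c "
from h import *
show((596.5,-200.5,240,-103.7),(596.5,-200.5,206,-103.7))
for n in('scene','top'):
    p,d=env.read_camera(n); c=(p[150:300,180:380] if n=='scene' else p[110:260,300:500]); cv2.imwrite(f'pics/{n}5.png',cv2.resize(c,None,fx=3,fy=3)[:,:,::-1])
"
```

```text
t 8.1 pos [ 595.5 -201.8  267.7] rot [ 180.    -0.  -103.8] F [ 0.   0.1 -2.7] open 0.227
(596.5, -200.5, 240, -103.7) -> [-1.6, -0.7, 27.7] [0.0, -0.0, -0.1]
(596.5, -200.5, 206, -103.7) -> [-1.6, -0.7, 61.7] [0.0, -0.0, -0.1]
```

View pics/scene5.png

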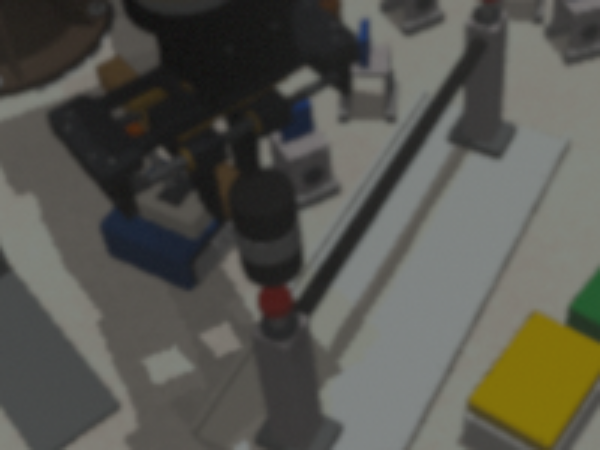

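View pics/top5.png

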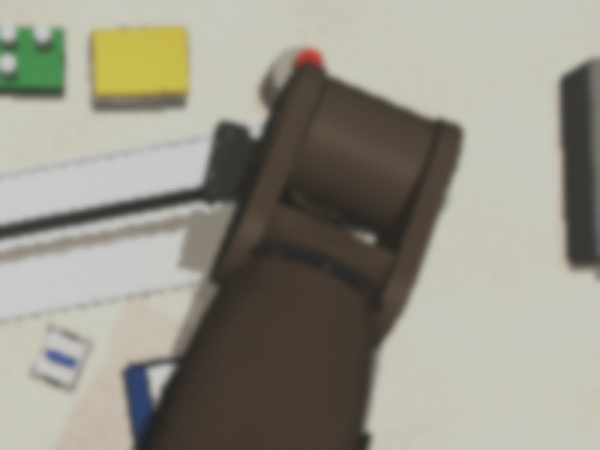

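```bash
python3 -c "
from h import *
print(proj('scene',[[638.2,-212.2,248],[638.2,-212.2,320],[631.5,-209,206]]))
P,C,uv,p,d=full()['scene']
m=crop(P,638,-212,40,245,335);Q=P[m]
a=Q[(Q[:,2]>255)&(Q[:,2]<280)];print('side',len(a),a.mean(0),a.min(0),a.max(0))
b=Q[Q[:,2]>316];print('top',len(b),b.mean(0),np.percentile(b,[5,95],0))
"
```

```text
[[270.29738389 237.59855093]
 [266.19671038 213.41369084]
 [270.99445699 247.61661386]]
side 179 [ 647.82137729 -221.61526163  267.92118337] [ 600.4487317  -232.52322056  255.21168415] [ 661.14885192 -195.90360677  279.82613223]
top 371 [ 635.45197979 -210.31406013  320.87087838] [[ 607.91805201 -228.95996839  317.26274711]
 [ 656.91193035 -188.21792131  325.36046915]]
```

Call:
arm_command(motion=[-1, -1, -1, 15, 0, 0, 0, -1, -1, -1, 30, 0, 0, 0, -1, -1, -1, 36, 0, 0, 0, -1, -1, -1, 41, 0, 0, 0, -1, -1, -1, 46, 0, 0, 0, -1, -1, -1, 50, 0, 0, 0, -1, -1, -1, 50, 0, 0, 0])

```text
t: 9.0
eef_pos: [597.7, -200.6, 218.0]
tcp_rot: [-3.141, -0.0, -1.811]
ft_force: [0.1, -0.5, -2.1]
opening: 0.23
```

```bash
cat > pin.py <<'E'
from h import *
show()
P,C,uv,p,d=full()['scene']; s=env.state(); e=s['eef_pos']
cv2.imwrite('pics/s_%05.2f.png'%s['t'],cv2.resize(p[100:300,180:420],None,fx=3,fy=3)[:,:,::-1])
red=(C[:,0]>1.8*C[:,1])&(C[:,0]>1.8*C[:,2])
for x,y in((564,162),(631,-209)):
    m=crop(P,x,y,30,165,220)&red;print('pin z',m.sum(),np.percentile(P[m,2],[3,50,97]))
h=e+np.array([42.7,-10.4,0]); m=crop(P,h[0],h[1],24,e[2]+30,e[2]+80);print('head top',np.percentile(P[m,2],[80,97]),'expect',e[2]+52.4)
E
python3 pin.py
```

```text
t 9.0 pos [ 597.7 -200.6  218. ] rot [-179.9   -0.  -103.7] F [ 0.1 -0.5 -2.1] open 0.23
pin z 43 [199.306 206.213 207.69 ]Traceback (most recent call last):
  File "pin.py", line 7, in <module>
    m=crop(P,x,y,30,165,220)&red;print('pin z',m.sum(),np.percentile(P[m,2],[3,50,97]))
                                                       ~~~~~~~~~~~~~^^^^^^^^^^^^^^^^^^
    return _quantile_unchecked(
        a, q, axis, out, overwrite_input, method, keepdims, weights)
    return _ureduce(a,
                    func=_quantile_ureduce_func,
    ...<5 lines>...
                    overwrite_input=overwrite_input,
                    method=method)
    r = func(a, **kwargs)
    result = _quantile(arr,
                       quantiles=q,
    ...<2 lines>...
                       out=out,
                       weights=wgt)
    slices_having_nans = np.isnan(arr[-1, ...])
                                  ~~~^^^^^^^^^
IndexError: index -1 is out of bounds for axis 0 with size 0
```

```bash
sed -i 's/;print(.pin z.*/; print("pin z",m.sum(),np.percentile(P[m,2],[3,50,97]) if m.any() else 0)/' pin.py; ls pics; python3 pin.py; ls pics|grep s_
```

```text
s2.png
s3.png
s4.png
s_09.10.png
s_crop.png
scene0.png
scene1.png
scene4.png
scene5.png
t_crop.png
top0.png
top1.png
top4.png
top5.png
t 9.1 pos [ 597.7 -200.6  217.9] rot [-180.    -0.  -103.7] F [-0.6 -0.3  0.3] open 0.227
pin z 44 [201.929 205.496 207.68 ]
pin z 0 0
head top [271.123 272.376] expect 270.3035434684236
s_09.10.png
s_09.20.png
s_crop.png
```

View pics/s_09.20.png

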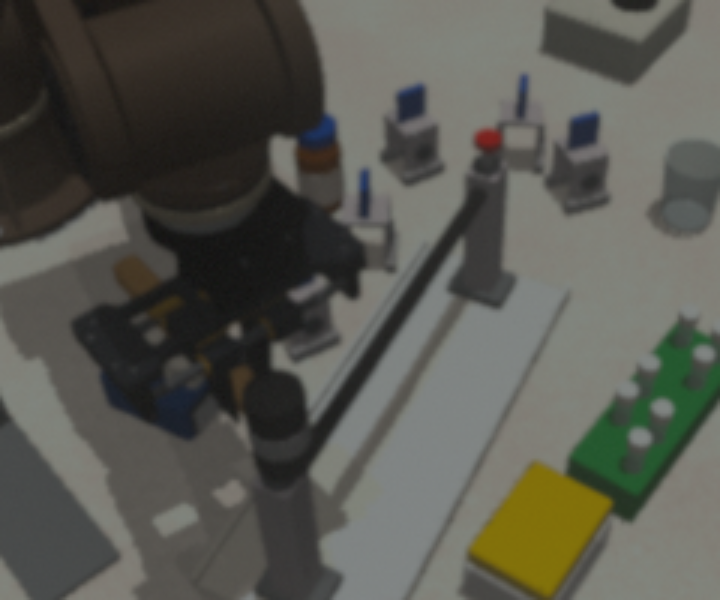

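Call:
arm_command(motion=[-1, 0, 0, 4, 0, 0, 0, -1, 0, 0, 8, 0, 0, 0, -1, 0, 0, 10, 0, 0, 0, -1, 0, 0, 11, 0, 0, 0, -1, 0, 0, 12, 0, 0, 0, -1, 0, 0, 13, 0, 0, 0, -1, 0, 0, 13, 0, 0, 0])

```text
t: 9.9
eef_pos: [597.7, -200.5, 206.7]
tcp_rot: [-3.139, -0.001, -1.811]
ft_force: [-7.4, 2.3, 17.6]
opening: 0.228
```

```bash
python3 pin.py
```

```text
t 9.9 pos [ 597.7 -200.5  206.7] rot [-179.9   -0.  -103.7] F [-7.4  2.3 17.6] open 0.228
pin z 41 [200.574 205.714 208.685]
pin z 0 0
head top [260.76  262.033] expect 259.13796023787114
```

Call:
arm_command(motion=[-1, 0, 0, -20, 0, 0, 0, -1, 0, 0, -50, 0, 0, 0, -1, 0, 0, -60, 0, 0, 0, -1, 0, 0, -60, 0, 0, 0, -1, 0, 0, -60, 0, 0, 0])

```text
t: 10.5
eef_pos: [597.2, -200.2, 263.2]
tcp_rot: [3.14, 0.0, -1.811]
ft_force: [0.2, 0.4, -3.2]
opening: 0.231
```

```bash
python3 pin.py; python3 -c "
from h import *
show((529,171,268,-103.7))"
```

```text
t 10.5 pos [ 597.2 -200.2  263.2] rot [ 179.9    0.  -103.7] F [ 0.2  0.4 -3.2] open 0.231
pin z 43 [200.262 205.626 207.983]
pin z 83 [183.479 187.741 189.372]
head top [316.94  317.884] expect 315.37457236988405
t 10.6 pos [ 597.1 -200.3  263. ] rot [ 179.9    0.  -103.7] F [ 0.   0.3 -2.3] open 0.236
(529, 171, 268, -103.7) -> [-344.5, 154.4, -4.5] [0.1, 0.0, -0.0]
```

Call:
arm_command(motion=[-1, -30, 13, -4, 0, 0, 0, -1, -66, 29, -4, 0, 0, 0, -1, -102, 46, -4, 0, 0, 0, -1, -138, 62, -4, 0, 0, 0, -1, -174, 78, -4, 0, 0, 0, -1, -210, 94, -4, 0, 0, 0, -1, -246, 110, -4, 0, 0, 0, -1, -282, 126, -4, 0, 0, 0, -1, -314, 140, -4, 0, 0, 0, -1, -334, 150, -4, 0, 0, 0, -1, -344, 154, -4, 0, 0, 0, -1, -344, 154, -4, 0, 0, 0, -1, -344, 154, -4, 0, 0, 0])

```text
t: 11.9
eef_pos: [529.9, 169.6, 268.2]
tcp_rot: [3.141, -0.001, -1.811]
ft_force: [0.1, 1.2, -2.5]
opening: 0.228
```

```bash
python3 pin.py;  python3 -c "
from h import *
show((529,171,218,-103.7))
print(proj('scene',[[529+42.7,171-10.4,248],[564,162.5,206]]))
P,C,uv,p,d=full()['scene']
cv2.imwrite('pics/s6.png',cv2.resize(p[70:220,250:450],None,fx=3,fy=3)[:,:,::-1])"
```

```text
t 11.9 pos [529.9 169.6 268.2] rot [ 180.    -0.  -103.8] F [ 0.1  1.2 -2.5] open 0.228
pin z 32 [200.701 205.488 207.782]
pin z 95 [183.552 187.959 189.459]
head top [320.963 322.494] expect 320.78663168685546
t 12.0 pos [530.  169.2 268.4] rot [ 180.    -0.  -103.8] F [-0.1 -0.1 -2.1] open 0.23
(529, 171, 218, -103.7) -> [-1.5, 1.4, 50.4] [0.0, -0.0, -0.1]
[[344.442 133.805]
 [341.843 145.143]]
```

View pics/s6.png

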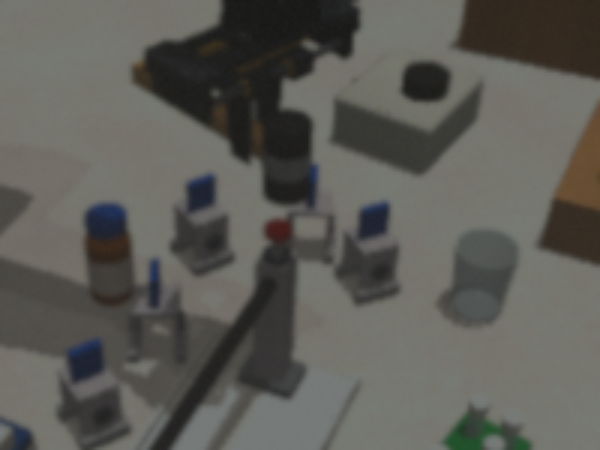

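Call:
arm_command(motion=[-1, -1, 1, 15, 0, 0, 0, -1, -1, 1, 30, 0, 0, 0, -1, -1, 1, 36, 0, 0, 0, -1, -1, 1, 41, 0, 0, 0, -1, -1, 1, 46, 0, 0, 0, -1, -1, 1, 50, 0, 0, 0, -1, -1, 1, 54, 0, 0, 0, -1, -1, 1, 58, 0, 0, 0, -1, -1, 1, 60, 0, 0, 0, -1, -1, 1, 62, 0, 0, 0, -1, -1, 1, 63, 0, 0, 0, -1, -1, 1, 63, 0, 0, 0])

```text
t: 13.3
eef_pos: [529.2, 171.3, 206.8]
tcp_rot: [-3.14, 0.0, -1.811]
ft_force: [-4.5, -2.1, 10.1]
opening: 0.232
```

Call:
arm_command(motion=[-1, 0, 0, 1, 0, 0, 0, -1, 0, 0, 1, 0, 0, 0, -1, 0, 0, -20, 0, 0, 0, -1, 0, 0, -50, 0, 0, 0, -1, 0, 0, -62, 0, 0, 0, -1, 0, 0, -62, 0, 0, 0, -1, 0, 0, -62, 0, 0, 0])

```text
t: 14.0
eef_pos: [528.6, 171.4, 266.6]
tcp_rot: [3.141, -0.0, -1.811]
ft_force: [0.0, 0.7, -2.8]
opening: 0.228
```

```bash
python3 pin.py;  python3 -c "
from h import *
show((396.8,-289.5,268,-103.7))"
```

```text
t 14.0 pos [528.6 171.4 266.6] rot [ 179.9   -0.  -103.7] F [ 0.   0.7 -2.8] open 0.228
pin z 33 [183.237 187.725 189.807]
pin z 95 [183.758 187.558 189.922]
head top [319.643 321.152] expect 318.57734560295154
t 14.1 pos [528.5 171.4 266.2] rot [ 179.9   -0.1 -103.7] F [ 0.8 -0.8 -2.5] open 0.23
(396.8, -289.5, 268, -103.7) -> [479.0, 18.4, -1.3] [0.1, -0.1, -0.0]
```

Call:
arm_command(motion=[-1, 30, 1, -1, 0, 0, 0, -1, 68, 3, -1, 0, 0, 0, -1, 108, 4, -1, 0, 0, 0, -1, 148, 6, -1, 0, 0, 0, -1, 188, 7, -1, 0, 0, 0, -1, 228, 9, -1, 0, 0, 0, -1, 268, 10, -1, 0, 0, 0, -1, 308, 12, -1, 0, 0, 0, -1, 348, 13, -1, 0, 0, 0, -1, 388, 15, -1, 0, 0, 0, -1, 428, 16, -1, 0, 0, 0, -1, 458, 18, -1, 0, 0, 0, -1, 474, 18, -1, 0, 0, 0, -1, 479, 18, -1, 0, 0, 0, -1, 479, 18, -1, 0, 0, 0, -1, 479, 18, -1, 0, 0, 0])

```text
t: 15.7
eef_pos: [398.0, -288.5, 268.4]
tcp_rot: [3.141, 0.0, -1.81]
ft_force: [0.3, 0.3, -3.3]
opening: 0.231
```

```bash
python3 -c "
from h import *
show((396.8,-289.5,28,-103.7))"
```

```text
t 15.7 pos [ 398.  -288.5  268.4] rot [ 180.     0.  -103.7] F [ 0.3  0.3 -3.3] open 0.231
(396.8, -289.5, 28, -103.7) -> [1.3, 0.8, 240.4] [0.0, 0.0, -0.0]
```

Down to about 30 first, then check, then the last mm.

Call:
arm_command(motion=[-1, 0, 0, 20, 0, 0, 0, -1, 0, 0, 60, 0, 0, 0, -1, 0, 0, 100, 0, 0, 0, -1, 1, 0, 140, 0, 0, 0, -1, 1, 1, 180, 0, 0, 0, -1, 1, 1, 210, 0, 0, 0, -1, 1, 1, 220, 0, 0, 0, -1, 1, 1, 220, 0, 0, 0, -1, 1, 1, 220, 0, 0, 0, -1, 1, 1, 220, 0, 0, 0])

```text
t: 16.7
eef_pos: [397.2, -290.6, 50.1]
tcp_rot: [-3.139, -0.001, -1.81]
ft_force: [-0.4, -0.1, -3.2]
opening: 0.225
```

```bash
python3 -c "
from h import *
show((396.8,-289.5,28,-103.7))
p,d=env.read_camera('scene'); cv2.imwrite('pics/s7.png',cv2.resize(p[170:320,100:300],None,fx=3.5,fy=3.5)[:,:,::-1])"
```

```text
t 16.7 pos [ 397.2 -290.6   50.1] rot [-179.9   -0.1 -103.7] F [-0.4 -0.1 -3.2] open 0.225
(396.8, -289.5, 28, -103.7) -> [-1.0, 0.7, 22.1] [-0.1, -0.1, -0.0]
```

View pics/s7.png

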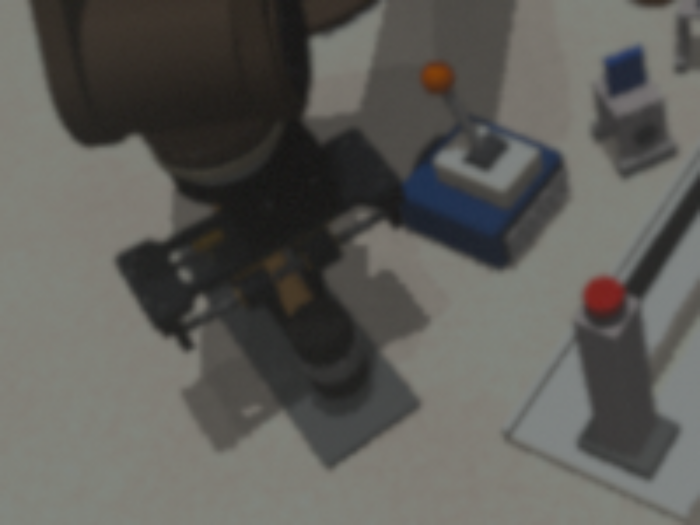

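Call:
arm_command(motion=[-1, -1, 1, 8, 0, 0, 0, -1, -1, 1, 16, 0, 0, 0, -1, -1, 1, 20, 0, 0, 0, -1, -1, 1, 22, 0, 0, 0, -1, -1, 1, 22, 0, 0, 0, -1, -1, 1, 22, 0, 0, 0])

```text
t: 17.35
eef_pos: [396.9, -289.8, 28.4]
tcp_rot: [-3.138, -0.002, -1.811]
ft_force: [0.6, 4.4, 30.7]
opening: 0.232
```

Call:
arm_command(motion=[-1, 0, 0, -1, 0, 0, 0, 1, 0, 0, -1, 0, 0, 0, 1, 0, 0, -1, 0, 0, 0, 1, 0, 0, -1, 0, 0, 0, 1, 0, 0, -1, 0, 0, 0, 1, 0, 0, -1, 0, 0, 0, 1, 0, 0, -1, 0, 0, 0, 1, 0, 0, -1, 0, 0, 0, 1, 0, 0, -1, 0, 0, 0, 1, 0, 0, -1, 0, 0, 0])

```text
t: 18.35
eef_pos: [395.7, -289.1, 27.6]
tcp_rot: [-3.142, -0.0, -1.811]
ft_force: [0.1, -0.6, -0.3]
opening: 0.931
```

Call:
arm_command(motion=[1, 0, 0, -30, 0, 0, 0, 1, 0, 0, -75, 0, 0, 0, 1, 0, 0, -120, 0, 0, 0, 1, 0, 0, -165, 0, 0, 0, 1, 0, 0, -210, 0, 0, 0, 1, 0, 0, -255, 0, 0, 0, 1, 0, 0, -275, 0, 0, 0, 1, 0, 0, -275, 0, 0, 0, 1, 0, 0, -275, 0, 0, 0])

```text
t: 19.25
eef_pos: [395.5, -288.8, 302.2]
tcp_rot: [3.141, -0.0, -1.811]
ft_force: [-1.4, 0.2, -0.4]
opening: 1.003
```

```bash
cat > st.py <<'E'
from h import *
np.set_printoptions(precision=1,suppress=True)
def pca(Q):
    m=Q[:,:2].mean(0);w,v=np.linalg.eigh(np.cov(Q[:,:2].T)); return m,np.degrees(np.arctan2(v[1,1],v[0,1]))%180
def mallet(F):
    for n in F:
        P,C,uv,_,_=F[n]
        m=crop(P,425,-291,70,68,95); Q=P[m]
        if m.sum()>20: print(n,'mhead',m.sum(),(Q.max(0)+Q.min(0))/2,np.percentile(Q[:,2],97))
        m=crop(P,360,-290,110,42,62)&(C[:,0]>1.3*C[:,2]); Q=P[m]
        if m.sum()>20: print(n,'handle',m.sum(),*pca(Q),np.median(Q[:,2]))
def stirrups(F,pts,z0=0,r=55):
    for x,y in pts:
        for n in F:
            P,C,uv,_,_=F[n]; blue=(C[:,2]>1.4*C[:,0])
            m=crop(P,x,y,r,z0+78,z0+118)&blue; Q=P[m]
            if m.sum()<15: continue
            m2=crop(P,x,y,r,z0+62,z0+75)
            print(n,m.sum(),'tab',*pca(Q),'ztop',np.percentile(Q[:,2],97), 'br', P[m2].mean(0) if m2.any() else 0)
E
python3 - <<'E'
from st import *
show()
F=full(); mallet(F); stirrups(F,((450,14),(383,290),(565,356),(478,371),(435,139)))
cv2.imwrite('pics/s8.png',F['scene'][3][:,:,::-1])
E
```

```text
t 19.25 pos [ 395.5 -288.8  302.2] rot [ 180.    -0.  -103.7] F [-1.4  0.2 -0.4] open 1.003
scene mhead 264 [ 409.215 -297.205   77.23 ] 84.50939820644005
scene handle 33 [ 372.447 -284.424] 159.29377553667175 60.90404998567965
top mhead 44 [ 408.438 -298.462   77.855] 86.44814209478945
scene 86 tab [452.242  11.591] 66.11935161030767 ztop 111.3516286172695 br [457.105   7.545  69.607]
top 20 tab [449.922  14.71 ] 67.29130737464948 ztop 113.12308468377732 br [448.816  14.814  69.639]
scene 57 tab [385.447 289.254] 69.48366327309101 ztop 110.28384504963422 br [389.394 284.26   69.695]
top 27 tab [383.514 290.252] 68.38102111262872 ztop 115.50099955628637 br [383.115 290.523  69.645]
scene 65 tab [567.657 354.402] 58.66142947088777 ztop 110.67520369782844 br [571.177 348.941  68.954]
top 21 tab [564.148 356.444] 58.773626254403126 ztop 114.9372194405249 br [564.027 356.586  69.609]
scene 15 tab [480.831 370.57 ] 115.78823432224023 ztop 112.23177091011166 br [480.008 370.163  68.792]
top 29 tab [477.619 371.496] 118.0773342857234 ztop 114.81920473583553 br [476.8   371.657  69.997]
scene 27 tab [439.234 135.719] 121.81136689831598 ztop 111.88306193035568 br [435.457 137.309  69.997]
top 23 tab [434.496 139.21 ] 123.68138075301813 ztop 114.58896541459778 br [433.484 140.778  69.658]
```

View pics/s8.png

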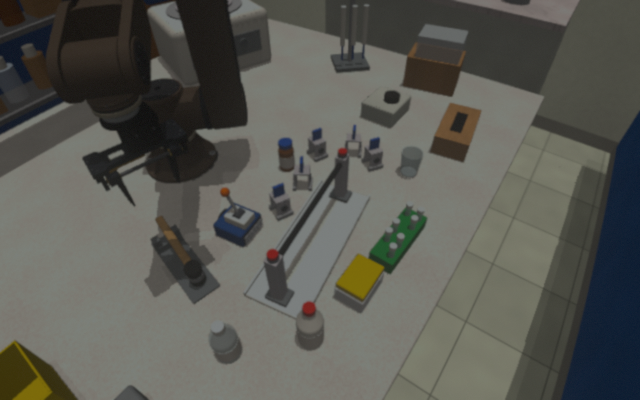

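Run:
```python
from st import *
F=full()
cv2.imwrite('pics/s9.png',cv2.resize(F['scene'][3][200:310,130:240],None,fx=5,fy=5,interpolation=cv2.INTER_CUBIC)[:,:,::-1])
cv2.imwrite('pics/t9.png',cv2.resize(F['top'][3][210:320,370:480],None,fx=5,fy=5,interpolation=cv2.INTER_CUBIC)[:,:,::-1])
for n in F:
    P,C,uv,_,_=F[n]
    m=crop(P,350,-285,130,20,120)&(C[:,0]>1.3*C[:,2]); Q=P[m]; 
    c=np.linalg.svd(Q-Q.mean(0))[2][0]; print(n,m.sum(),Q.mean(0),c, np.percentile(Q,[2,98],0))
    for x in range(250,420,20):
        q=Q[(abs(Q[:,0]-x)<10)]; print(x,len(q),q.mean(0) if len(q) else 0, q[:,2].max() if len(q) else 0)
```

```text
scene 476 [ 329.9 -274.    72.5] [ 1.  -0.3 -0.1] [[ 249.  -298.8   60.2]
 [ 404.2 -247.8   86.4]]
250 36 [ 252.1 -254.3   85.2] 89.28839359919198
270 55 [ 270.2 -259.    81.3] 86.46966330549344
290 55 [ 290.8 -262.2   75.5] 82.32784798485807
310 58 [ 309.9 -269.6   75.9] 80.8459284744473
330 63 [ 330.6 -274.3   73.1] 78.43390412358667
350 59 [ 350.2 -279.6   69.1] 73.57875512816759
370 61 [ 370.2 -285.1   66.6] 70.59410932266462
390 65 [ 389.7 -289.    63.5] 68.59402743924704
410 21 [ 403.3 -291.5   62.4] 64.56549426453716
top 187 [ 309.2 -262.5   75.8] [-1.   0.3  0.1] [[ 254.3 -284.2   62.2]
 [ 357.1 -242.7   88.6]]
250 13 [ 255.1 -245.8   83.8] 91.51750013945593
270 44 [ 269.1 -253.5   81.9] 88.6041030789097
290 15 [ 288.9 -251.6   76.9] 88.860266102585
310 28 [ 311.8 -260.4   74.8] 84.9739809855464
330 42 [ 330.5 -269.2   73.1] 79.68283556509391
350 43 [ 348.7 -274.8   70.4] 82.21288297169349
370 2 [ 360.1 -272.    66.1] 67.26740807733654
390 0 0 0
410 0 0 0
```

View pics/s9.png

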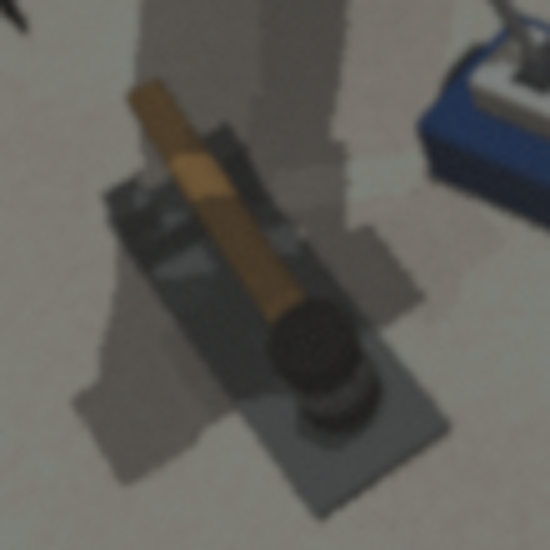

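View pics/t9.png

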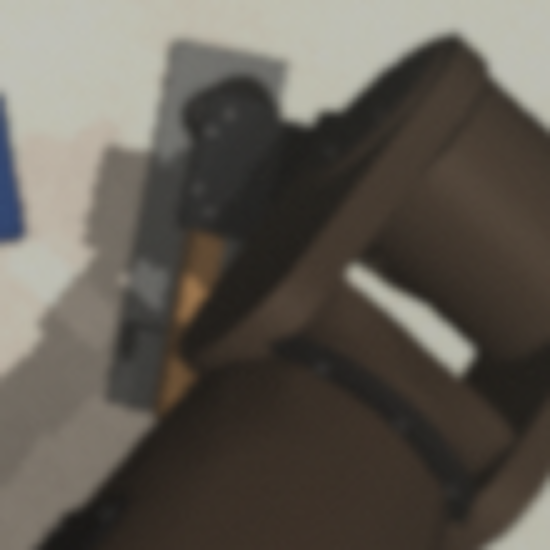

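Run:
```python
from st import *
F=full()
a=np.radians(-13.5); X=np.array([np.cos(a),np.sin(a)]); Y=np.array([-X[1],X[0]])
for n in F:
    P,C,uv,_,_=F[n]
    m=crop(P,355,-280,150,5.5,11)&(C.max(1)<110); Q=P[m][:,:2]-np.array([439,-300]); L=np.c_[Q@X,Q@Y]
    print(n,'tray',m.sum(),np.percentile(L,[2,98],0), cv2.minAreaRect(P[m][:,:2].astype(np.float32)))
    wood=(C[:,0]>1.3*C[:,2])
    for nm,mm in(('cheek',(P[:,2]>35)&(P[:,2]<61)&~wood),('wood',wood&(P[:,2]>45)&(P[:,2]<100)),):
        Q=P-np.array([439,-300,0]); L=np.c_[Q[:,:2]@X,Q[:,:2]@Y,P[:,2]]
        k=mm&(abs(L[:,0]+165)<20)&(abs(L[:,1])<50); M=L[k]
        print(nm,k.sum()); 
        h=M[:,2]>(55 if nm=='cheek' else np.percentile(M[:,2],60)); print(np.percentile(M[h],[3,50,97],0)); 
        if nm=='cheek':
            b=np.histogram(M[h][:,1],bins=range(-45,46,5)); print(b[0])
        else: 
            b=np.histogram(M[h][:,1],bins=range(-45,46,5)); print(b[0])
```

```text
scene tray 1138 [[-154.   -43.6]
 [  41.9   34.3]] ((370.43377685546875, -234.6324462890625), (186.37872314453125, 249.59596252441406), 77.4428939819336)
cheek 173
[[-172.1  -44.1   55.3]
 [-159.8  -27.3   57.2]
 [-147.3   29.5   60.1]]
[14 15 13 13  0  0  1  0  0  0  0  1 14 14 11  2  0  0]
wood 103
[[-183.7   -7.4   81.5]
 [-174.2    0.8   82.9]
 [-149.1    9.7   85. ]]
[ 0  0  0  0  0  0  0  9 11  8 13  0  0  0  0  0  0  0]
top tray 304 [[-204.9  -30.7]
 [  27.2   35.3]] ((352.9774169921875, -277.4601135253906), (77.1148452758789, 242.9415283203125), 76.92864227294922)
cheek 52
[[-174.    13.3   56. ]
 [-164.1   23.    58.2]
 [-152.4   32.2   60.5]]
[ 0  0  0  0  0  0  0  0  0  0  0  4  8 10  6  7  0  0]
wood 59
[[-184.3   -3.7   82.4]
 [-176.1    5.1   84.2]
 [-160.4   13.2   88.4]]
[0 0 0 0 0 0 0 1 2 9 7 5 0 0 0 0 0 0]
```

```bash
python3 -c "
from h import *
show((396.5,-289,34,-103),(396.5,-289,55,-103),(395,-295,55,-103))"
```

```text
t 19.55 pos [ 395.6 -289.   301.8] rot [ 179.9    0.  -103.7] F [ 0.2 -0.9 -0.1] open 1.0
(396.5, -289, 34, -103) -> [0.0, -1.2, 267.8] [0.1, 0.0, -0.7]
(396.5, -289, 55, -103) -> [-0.0, -1.2, 246.8] [0.1, 0.0, -0.7]
(395, -295, 55, -103) -> [6.2, -1.2, 246.8] [0.1, 0.0, -0.7]
```

Call:
arm_command(motion=[1, 0, -1, 40, 0, 0, 0, 1, 0, -1, 85, 0, 0, 0, 1, 0, -1, 130, 0, 0, 0, 1, 0, -1, 175, 0, 0, 0, 1, 0, -1, 220, 0, 0, 0, 1, 0, -1, 255, 0, 0, 0, 1, 0, -1, 266, 0, 0, 0, 1, 0, -1, 266, 0, 0, 0, 1, 0, -1, 266, 0, 0, 0])

```text
t: 20.45
eef_pos: [397.2, -289.7, 37.7]
tcp_rot: [-3.141, -0.001, -1.811]
ft_force: [-0.1, 0.5, 0.6]
opening: 0.997
```

Call:
arm_command(motion=[-1, 0, 0, 0, 0, 0, 0, -1, 0, 0, 0, 0, 0, 0, -1, 0, 0, 0, 0, 0, 0, -1, 0, 0, 0, 0, 0, 0, -1, 0, 0, 0, 0, 0, 0, -1, 0, 0, 0, 0, 0, 0, -1, 0, 0, 0, 0, 0, 0, -1, 0, 0, 0, 0, 0, 0, -1, 0, 0, 0, 0, 0, 0, -1, 0, 0, 0, 0, 0, 0, -1, 0, 0, 0, 0, 0, 0, -1, 0, 0, 0, 0, 0, 0, -1, 0, 0, 0, 0, 0, 0, -1, 0, 0, 0, 0, 0, 0])

```text
t: 21.85
eef_pos: [396.7, -289.3, 36.6]
tcp_rot: [-3.141, -0.0, -1.811]
ft_force: [-0.3, 0.0, -0.3]
opening: 0.233
```

Call:
arm_command(motion=[-1, 0, 0, -10, 0, 0, 0, -1, 0, 0, -20, 0, 0, 0, -1, 3, 0, -20, 0, 0, -1, -1, 6, 0, -20, 0, 0, -1, -1, 6, 0, -20, 0, 0, -1, -1, 6, 0, -20, 0, 0, -1])

```text
t: 22.45
eef_pos: [395.1, -295.2, 56.4]
tcp_rot: [3.141, 0.0, -1.794]
ft_force: [0.4, -0.4, -3.0]
opening: 0.227
```

```bash
cat > m.py <<'E'
from st import *
import sys
show()
F=full(); s=env.state()
a=np.radians(-12.9); X=np.array([np.cos(a),np.sin(a)]); Y=np.array([-X[1],X[0]])
for n in F:
    P,C,uv,_,_=F[n]
    wood=(C[:,0]>1.3*C[:,2])
    Q=P-np.array([439,-300,0]); L=np.c_[Q[:,:2]@X,Q[:,:2]@Y,P[:,2]]
    for nm,mm in(('cheek',(P[:,2]>50)&(P[:,2]<61)&~wood&(abs(L[:,0]+165)<12)&(abs(L[:,1])<50)),('tray',(abs(P[:,2]-8)<3)&(L[:,0]<50)&(L[:,0]>-150)&(abs(L[:,1])<60)&(C.max(1)<100)),('woodtail',wood&(P[:,2]>25)&(P[:,2]<140)&(abs(L[:,0]+165)<25)&(abs(L[:,1])<50)),('woodmid',wood&(P[:,2]>25)&(P[:,2]<140)&(abs(L[:,0]+110)<25)&(abs(L[:,1])<50)),('head',~wood&(P[:,2]>68)&(abs(L[:,0])<30)&(abs(L[:,1])<40)&(P[:,2]<s['eef_pos'][2]+55))):
        M=L[mm]
        if len(M)<8: continue
        if nm[:4]=='wood' or nm=='head': M=M[M[:,2]>np.percentile(M[:,2],95)-5]
        print(n,nm,len(M),'x,z med',np.median(M,0),'lat',np.percentile(M[:,1],[3,97]), np.histogram(M[:,1],bins=range(-45,46,5))[0] if nm=='cheek' else '')
cv2.imwrite('pics/m_%06.2f.png'%s['t'],cv2.resize(F['scene'][3][190:310,110:250],None,fx=5,fy=5,interpolation=cv2.INTER_CUBIC)[:,:,::-1]); print('m_%06.2f.png'%s['t'])
E
python3 m.py
```

```text
t 22.45 pos [ 395.1 -295.2   56.4] rot [ 180.     0.  -102.8] F [ 0.4 -0.4 -3. ] open 0.227
scene tray 963 x,z med [ -3.572 -20.58    7.892] lat [-42.316  33.203] 
scene head 182 x,z med [  1.922  -5.635 101.741] lat [-23.262  13.582] 
top tray 51 x,z med [-81.702  23.06    7.37 ] lat [-26.263  34.964] 
top head 15 x,z med [  8.626   9.927 101.231] lat [-1.802 15.86 ] 
m_022.55.png
```

View pics/m_022.55.png

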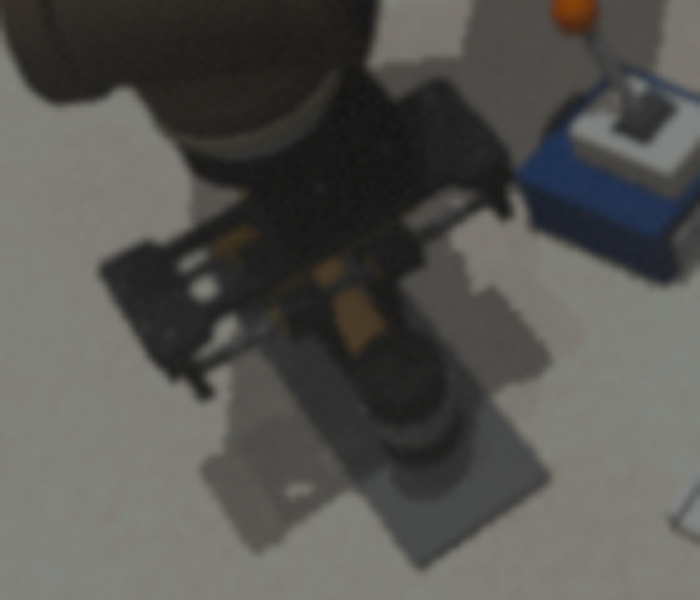

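Call:
arm_command(motion=[-1, 0, 0, 8, 0, 0, 0, -1, 0, 0, 16, 0, 0, 0, -1, 0, 0, 20, 0, 0, 0, -1, 0, 0, 20, 0, 0, 0, -1, 0, 0, 20, 0, 0, 0])

```text
t: 23.05
eef_pos: [395.3, -295.1, 36.4]
tcp_rot: [3.141, 0.0, -1.793]
ft_force: [-0.5, 0.2, -2.4]
opening: 0.228
```

Call:
arm_command(motion=[1, 0, 0, 0, 0, 0, 0, 1, 0, 0, 0, 0, 0, 0, 1, 0, 0, 0, 0, 0, 0, 1, 0, 0, 0, 0, 0, 0, 1, 0, 0, 0, 0, 0, 0, 1, 0, 0, 0, 0, 0, 0, 1, 0, 0, 0, 0, 0, 0, 1, 0, 0, 0, 0, 0, 0, 1, 0, 0, 0, 0, 0, 0, 1, 0, 0, 0, 0, 0, 0])

```text
t: 24.05
eef_pos: [395.3, -295.1, 36.6]
tcp_rot: [3.142, -0.0, -1.793]
ft_force: [0.3, 0.1, -0.1]
opening: 0.979
```

Call:
arm_command(motion=[1, 0, 0, -30, 0, 0, 0, 1, 0, 0, -75, 0, 0, 0, 1, 0, 0, -120, 0, 0, 0, 1, 0, 0, -165, 0, 0, 0, 1, 0, 0, -210, 0, 0, 0, 1, 0, 0, -255, 0, 0, 0, 1, 0, 0, -265, 0, 0, 0, 1, 0, 0, -265, 0, 0, 0])

```text
t: 24.85
eef_pos: [395.5, -295.3, 302.9]
tcp_rot: [-3.139, -0.002, -1.793]
ft_force: [-0.0, 0.6, 0.2]
opening: 1.003
```

```bash
python3 m.py
```

```text
t 24.85 pos [ 395.5 -295.3  302.9] rot [-179.8   -0.1 -102.7] F [-0.   0.6  0.2] open 1.003
scene cheek 89 x,z med [-162.705   12.043   56.917] lat [-42.749  31.355] [ 8 11 11 11  3  0  0  0  0  0  0  9  9 10 12  5  0  0]
scene tray 1108 x,z med [-31.217 -17.9     7.882] lat [-42.173  33.475] 
scene woodtail 101 x,z med [-163.676   -5.037   53.27 ] lat [-14.21   4.25] 
scene woodmid 119 x,z med [-110.064   -5.296   53.378] lat [-15.305   4.969] 
scene head 189 x,z med [-8.208 -4.071 79.268] lat [-22.071  13.937] 
top cheek 38 x,z med [-164.113   24.613   56.82 ] lat [14.584 34.322] [ 0  0  0  0  0  0  0  0  0  0  0  3 10  8  7 10  0  0]
top tray 262 x,z med [-89.618  16.51    7.78 ] lat [-32.964  35.38 ] 
top woodtail 49 x,z med [-169.26    -0.679   54.942] lat [-13.756   7.88 ] 
top woodmid 61 x,z med [-109.265   -1.591   55.985] lat [-10.424   8.689] 
m_024.95.png
```

```bash
python3 -c "
from h import *
show((450.5,13.5,220,-23.2),(450.5,13.5,76,-23.2))"
```

```text
t 24.95 pos [ 394.9 -294.7  300.4] rot [ 179.9    0.  -102.7] F [ 1.2 -0.1 -0.9] open 1.0
(450.5, 13.5, 220, -23.2) -> [-312.9, 13.6, 80.6] [0.0, 0.1, -79.5]
(450.5, 13.5, 76, -23.2) -> [-312.7, 13.4, 224.6] [0.0, 0.1, -79.5]
```

Call:
arm_command(motion=[0, -30, 1, 0, 0, 0, -8, 0, -60, 2, 0, 0, 0, -16, 0, -95, 3, 0, 0, 0, -24, 0, -130, 5, 0, 0, 0, -32, 0, -165, 7, 0, 0, 0, -40, 0, -200, 9, 10, 0, 0, -48, 0, -235, 11, 30, 0, 0, -56, 0, -270, 12, 50, 0, 0, -64, 0, -300, 13, 70, 0, 0, -72, 0, -313, 13, 80, 0, 0, -79, 0, -313, 13, 80, 0, 0, -79.5, 0, -313, 13, 80, 0, 0, -79.5, 0, -313, 13, 80, 0, 0, -79.5])

```text
t: 26.25
eef_pos: [451.6, 12.3, 221.6]
tcp_rot: [3.141, 0.0, -0.409]
ft_force: [-0.2, -0.2, 0.5]
opening: 0.5
```

```bash
cat > v.py <<'E'
from st import *
import sys
tg=eval(sys.argv[1]); x,y=tg[:2]
show(tg)
F=full();stirrups(F,[(x,y)])
u,v=proj('scene',[x,y,90])[0].astype(int); u0=max(0,min(640-160,u-80));v0=max(0,min(400-120,v-60))
f='pics/v_%06.2f.png'%env.state()['t']; cv2.imwrite(f,cv2.resize(F['scene'][3][v0:v0+120,u0:u0+160],None,fx=4,fy=4,interpolation=cv2.INTER_CUBIC)[:,:,::-1]); print(f)
E
python3 v.py "(450.5,13.5,76,-23.2)"
```

```text
t 26.25 pos [451.6  12.3 221.6] rot [180.    0.  -23.5] F [-0.2 -0.2  0.5] open 0.5
(450.5, 13.5, 76, -23.2) -> [-1.5, -0.7, 145.6] [0.0, 0.0, -0.3]
scene 81 tab [452.275  11.214] 66.2897736750317 ztop 110.21195527622893 br [458.498   7.655  69.761]
pics/v_026.35.png
```

Call:
arm_command(motion=[0, -1, -1, 40, 0, 0, 0, 0, -1, -1, 80, 0, 0, 0, 0, -1, -1, 110, 0, 0, 0, 0, -1, -1, 110, 0, 0, 0])

```text
t: 26.75
eef_pos: [449.7, 13.9, 109.3]
tcp_rot: [3.14, 0.005, -0.408]
ft_force: [0.1, -0.4, 1.0]
opening: 0.498
```

```bash
python3 v.py "(450.5,13.5,76,-23.2)"
```

```text
t 26.75 pos [449.7  13.9 109.3] rot [179.9   0.3 -23.4] F [ 0.1 -0.4  1. ] open 0.498
(450.5, 13.5, 76, -23.2) -> [1.1, -0.0, 33.3] [0.1, 0.3, -0.2]
scene 42 tab [450.34    5.249] 71.27785250386249 ztop 111.16720748065529 br [457.766   7.795  69.645]
pics/v_026.85.png
```

View pics/v_026.85.png

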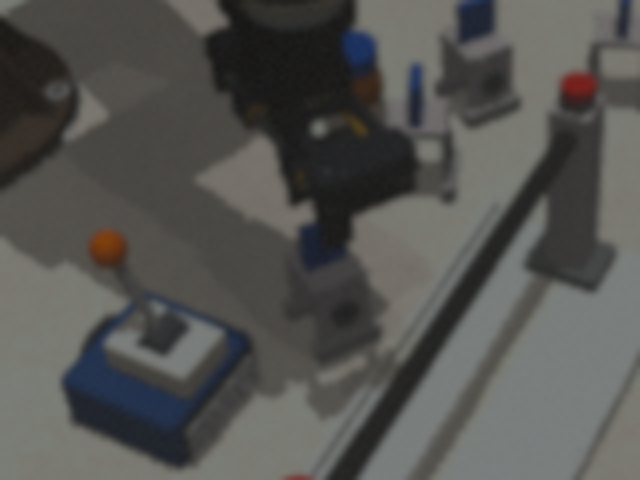

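Call:
arm_command(motion=[0, 1, 0, 18, 0, 0, 0, 0, 1, 0, 33, 0, 0, 0, 0, 1, 0, 33, 0, 0, 0, -1, 1, 0, 33, 0, 0, 0, -1, 1, 0, 33, 0, 0, 0, -1, 1, 0, 33, 0, 0, 0, -1, 1, 0, 33, 0, 0, 0, -1, 1, 0, 33, 0, 0, 0, -1, 1, 0, 33, 0, 0, 0, -1, 1, 0, 33, 0, 0, 0, -1, 1, 0, 33, 0, 0, 0, -1, 1, 0, 33, 0, 0, 0])

```text
t: 28.05
eef_pos: [452.0, 13.9, 78.5]
tcp_rot: [3.141, 0.0, -0.406]
ft_force: [0.6, -0.2, -2.2]
opening: 0.105
```

```bash
python3 v.py "(450.5,13.5,76,-23.2)"
```

```text
t 28.05 pos [452.   13.9  78.5] rot [180.    0.  -23.2] F [ 0.6 -0.2 -2.2] open 0.105
(450.5, 13.5, 76, -23.2) -> [-1.2, 1.0, 2.5] [0.0, 0.0, -0.0]
scene 23 tab [450.826  -0.341] 9.755024442946734 ztop 110.37745536176102 br [460.553   5.703  70.076]
pics/v_028.15.png
```

```bash
python3 -c "
from h import *
show((622.5,-158.8,294,10.4))"
```

```text
t 28.15 pos [452.   13.9  78.6] rot [180.    0.  -23.2] F [-0.4  0.3 -1.5] open 0.101
(622.5, -158.8, 294, 10.4) -> [224.8, 91.4, -215.5] [0.0, 0.0, -33.6]
```

Call:
arm_command(motion=[-1, 0, 0, -15, 0, 0, 0, -1, 0, 0, -50, 0, 0, 0, -1, 0, 0, -90, 0, 0, 0, -1, 0, 0, -130, 0, 0, 0, -1, 0, 0, -170, 0, 0, 0, -1, 0, 0, -205, 0, 0, 0, -1, 0, 0, -216, 0, 0, 0, -1, 0, 0, -216, 0, 0, 0])

```text
t: 28.95
eef_pos: [452.3, 13.9, 295.3]
tcp_rot: [-3.141, -0.002, -0.406]
ft_force: [0.5, 1.1, -1.8]
opening: 0.103
```

```bash
python3 -c "
from h import *
show((622.5,-158.8,294,10.4))"
```

```text
t 28.95 pos [452.3  13.9 295.3] rot [-180.    -0.1  -23.2] F [ 0.5  1.1 -1.8] open 0.103
(622.5, -158.8, 294, 10.4) -> [224.6, 91.5, 1.7] [0.0, -0.1, -33.6]
```

Call:
arm_command(motion=[-1, 25, 10, 0, 0, 0, -4, -1, 55, 22, 0, 0, 0, -9, -1, 90, 37, 0, 0, 0, -14, -1, 125, 51, 0, 0, 0, -19, -1, 160, 65, 0, 0, 0, -24, -1, 190, 77, 0, 0, 0, -29, -1, 212, 86, 0, 0, 0, -33.5, -1, 224, 91, 0, 0, 0, -33.5, -1, 224.5, 91.5, 0, 0, 0, -33.5, -1, 224.5, 91.5, 0, 0, 0, -33.5, -1, 224.5, 91.5, 0, 0, 0, -33.5])

```text
t: 30.05
eef_pos: [621.6, -157.8, 294.5]
tcp_rot: [-3.141, 0.0, 0.179]
ft_force: [-0.2, -0.0, -1.6]
opening: 0.106
```

```bash
cat > c.py <<'E'
# check stirrup in hand vs the bar: local rack frame
from st import *
import sys
s=env.state(); tg=eval(sys.argv[1]) if len(sys.argv)>1 else tuple(s['eef_pos'])+(10.4,)
show(tg); F=full(); e=s['eef_pos']
a=np.radians(10.4); X=np.array([np.cos(a),np.sin(a)]); Y=np.array([-X[1],X[0]])
for n in F:
    P,C,uv,_,_=F[n]; Q=P-np.array([598,-25,0]); L=np.c_[Q[:,:2]@X,Q[:,:2]@Y,P[:,2]]
    b=(abs(P[:,2]-156)<5)&(abs(L[:,0])<15)&(abs(L[:,1])<165)&(C.max(1)<60); M=L[b]
    if len(M): print(n,'bar x at top',len(M),np.median(M[M[:,2]>155],0))
    sl=(e[:2]-[598,-25])@Y
    k=(abs(L[:,1]-sl)<30)&(abs(L[:,0])<45)&(abs(P[:,2]-(e[2]-78.5+67))<5)&(C.max(1)>50); M=L[k]
    if len(M)>10: print(n,'bridge',len(M),M.mean(0),np.percentile(M,[3,97],0).round(1).tolist())
u,v=proj('scene',[e[0],e[1],e[2]-30])[0].astype(int); u0=max(0,min(640-160,u-80));v0=max(0,min(400-120,v-60))
f='pics/c_%06.2f.png'%env.state()['t']; cv2.imwrite(f,cv2.resize(F['scene'][3][v0:v0+120,u0:u0+160],None,fx=4,fy=4,interpolation=cv2.INTER_CUBIC)[:,:,::-1]); print(f)
E
python3 c.py "(622.5,-158.8,172.5,10.4)"
```

```text
t 30.05 pos [ 621.6 -157.8  294.5] rot [-180.     0.    10.2] F [-0.2 -0.  -1.6] open 0.106
(622.5, -158.8, 172.5, 10.4) -> [0.8, 1.2, 122.0] [-0.0, 0.0, -0.2]
scene bar x at top 424 [  2.686  -5.134 157.418]
scene bridge 270 [   6.135 -142.161  285.728] [[-21.6, -158.1, 279.7], [23.3, -116.2, 287.7]]
top bar x at top 94 [ -0.374  31.924 157.777]
pics/c_030.15.png
```

View pics/c_030.15.png

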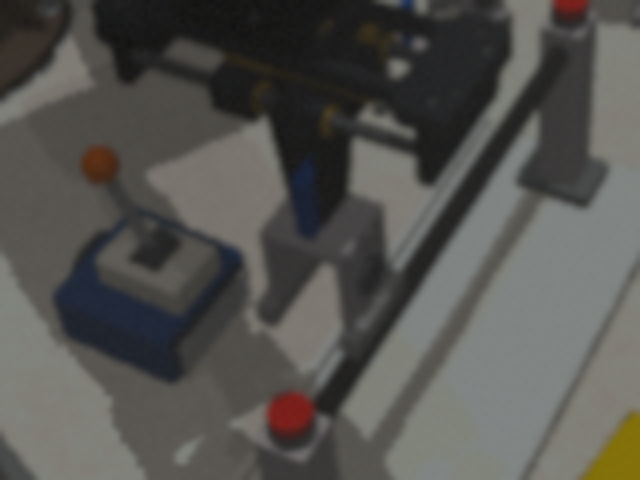

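Call:
arm_command(motion=[-1, 1, 1, 25, 0, 0, 0, -1, 1, 1, 55, 0, 0, 0, -1, 1, 1, 85, 0, 0, 0, -1, 1, 1, 108, 0, 0, 0, -1, 1, 1, 118, 0, 0, 0, -1, 1, 1, 122, 0, 0, 0, -1, 1, 1, 122, 0, 0, 0, -1, 1, 1, 122, 0, 0, 0])

```text
t: 30.95
eef_pos: [623.8, -159.6, 173.9]
tcp_rot: [3.141, -0.002, 0.179]
ft_force: [0.2, -0.1, -1.4]
opening: 0.104
```

```bash
python3 c.py
```

```text
t 30.95 pos [ 623.8 -159.6  173.9] rot [179.9  -0.1  10.3] F [ 0.2 -0.1 -1.4] open 0.104
(np.float64(623.8283878499093), np.float64(-159.58624249527776), np.float64(173.8736239998072), 10.4) -> [0.0, 0.0, 0.0] [0.1, -0.1, -0.1]
scene bar x at top 262 [  2.078  50.389 157.449]
scene bridge 204 [   8.588 -144.734  165.046] [[-19.6, -159.4, 158.7], [26.4, -118.8, 167.2]]
top bar x at top 96 [ -0.27   20.734 157.865]
pics/c_031.05.png
```

Call:
arm_command(motion=[-1, 0, 0, 2, 0, 0, 0, -1, 0, 0, 2, 0, 0, 0, 0, 0, 0, 2, 0, 0, 0, 0, 0, 0, 2, 0, 0, 0, 0, 0, 0, 2, 0, 0, 0, 0, 0, 0, 2, 0, 0, 0, 0, 0, 0, 2, 0, 0, 0, 0, 0, 0, 2, 0, 0, 0, 0, 0, 0, -30, 0, 0, 0, 0, 0, 0, -70, 0, 0, 0, 0, 0, 0, -105, 0, 0, 0, 0, 0, 0, -105, 0, 0, 0])

```text
t: 32.25
eef_pos: [624.7, -160.0, 282.7]
tcp_rot: [3.137, -0.007, 0.179]
ft_force: [0.4, 0.3, 0.3]
opening: 0.5
```

```bash
python3 c.py
python3 - <<'E'
from st import *
F=full();stirrups(F,((383,290),(565,356),(478,371),(435,139)))
E
```

```text
t 32.25 pos [ 624.7 -160.   282.7] rot [179.8  -0.4  10.3] F [0.4 0.3 0.3] open 0.5
(np.float64(624.7399788414173), np.float64(-159.95701118572586), np.float64(282.73541375005743), 10.4) -> [0.0, 0.0, 0.0] [0.2, -0.4, -0.1]
scene bar x at top 422 [  1.929  16.024 157.426]
top bar x at top 99 [ -0.124   9.782 157.651]
pics/c_032.35.png
scene 65 tab [385.5 290.6] 69.41140608565702 ztop 109.50940174289 br [388.9 284.5  69.9]
top 27 tab [383.6 290. ] 68.89980039271605 ztop 115.38606091869103 br [382.4 290.5  69.6]
scene 65 tab [567.7 353.9] 58.93068236338341 ztop 109.72517182153304 br [571.  349.   68.9]
top 21 tab [564.1 356.3] 58.38653096429928 ztop 113.95785846640834 br [563.6 356.7  69.4]
scene 15 tab [481.1 370.2] 115.2123849518862 ztop 111.06223500831045 br [480.  370.1  68.7]
top 29 tab [477.6 371.8] 117.39936178774097 ztop 113.44917441870446 br [476.3 371.8  69.6]
scene 22 tab [412.3 172.2] 124.2618415892629 ztop 111.88587796383081 br [414.7 181.8  70.4]
top 17 tab [407.6 176.2] 124.38829931840407 ztop 114.37425273709351 br [410.6 172.6  69.4]
```

View pics/c_032.35.png

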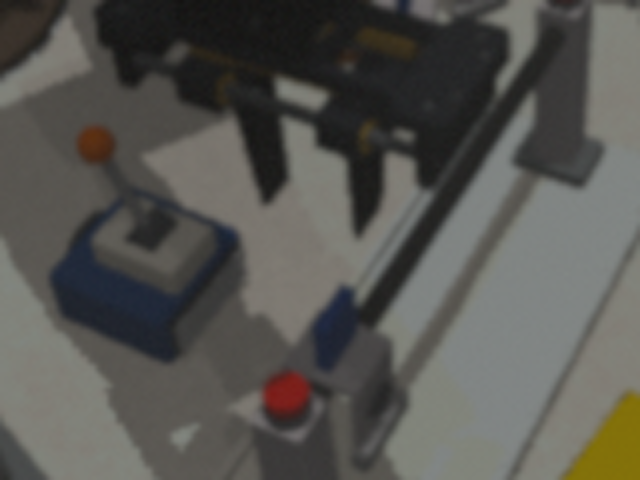

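Run:
```python
from st import *
F=full()
cv2.imwrite('pics/s10.png',cv2.resize(F['scene'][3][100:220,240:440],None,fx=4,fy=4,interpolation=cv2.INTER_CUBIC)[:,:,::-1])
cv2.imwrite('pics/t10.png',F['top'][3][:,:,::-1])
stirrups(F,[(408,176)])
```

```text
scene 31 tab [404.  175.5] 167.95644967783707 ztop 111.82707866679102 br [398.1 186.6  70.2]
top 42 tab [385.2 179.8] 179.75916638247645 ztop 114.7194557070057 br [402.9 181.1  70. ]
```

View pics/s10.png

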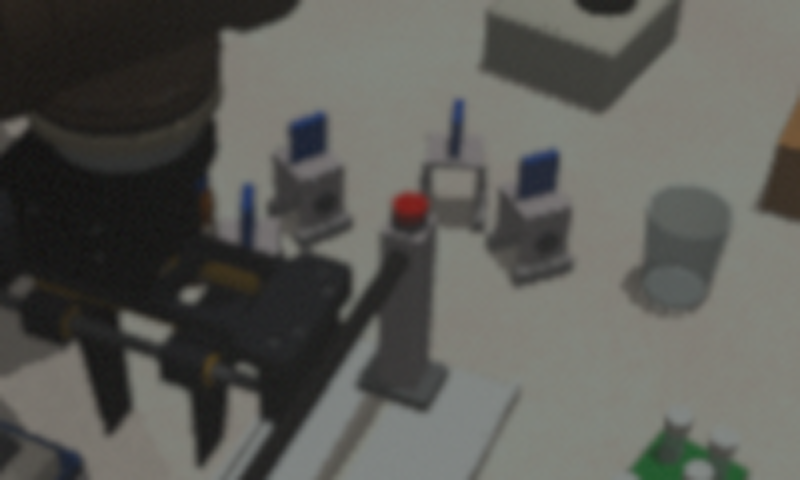

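View pics/t10.png

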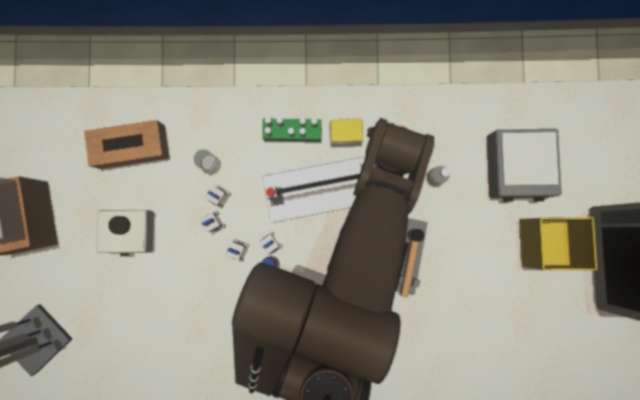

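Run:
```python
from st import *
F=full()
for n in F:
    P,C,uv,_,_=F[n]; blue=(C[:,2]>1.4*C[:,0])
    m=blue&(P[:,2]>80)&(P[:,2]<120)&(P[:,0]>300)&(P[:,0]<440)&(P[:,1]>120)&(P[:,1]<230); Q=P[m].astype(np.float32)
    _,lab,cen=cv2.kmeans(Q[:,:2].copy(),2,None,(3,50,.1),5,cv2.KMEANS_PP_CENTERS)
    for k in(0,1):
        q=Q[lab[:,0]==k]; print(n,len(q),*pca(q),q.min(0),q.max(0))
    m=(abs(P[:,2]-69)<3)&(np.hypot(P[:,0]-406,P[:,1]-178)<40)&(C.min(1)>60); print('br',m.sum(),P[m].mean(0),cv2.minAreaRect(P[m][:,:2].astype(np.float32)))
```

```text
scene 4 [362.1 177.7] 10.629120167235612 [359.6 176.9 103.2] [363.7 178.5 112.5]
scene 27 [411.3 173.9] 124.50804872799397 [398.7 166.2  81.9] [419.1 191.2 113.2]
br 73 [403.  187.9  70.1] ((400.7559814453125, 184.1577606201172), (47.26658630371094, 39.773719787597656), 29.794368743896484)
top 65 [349.5 177. ] 73.15381842123104 [338.4 159.3  84.8] [360.2 198.  114.6]
top 25 [404.7 180.1] 125.51420145942285 [394.9 169.  104.6] [413.8 191.7 116.4]
br 103 [405.  180.7  69.3] ((404.2581481933594, 182.58009338378906), (46.31535720825195, 44.087913513183594), 34.33115005493164)
```

```bash
python3 -c "
from h import *
show((406,178.5,200,35),(406,178.5,78,35))"
```

```text
t 32.65 pos [ 623.2 -159.5  276.6] rot [-180.     0.1   10.3] F [ 0.3 -0.1 -0.8] open 0.5
(406, 178.5, 200, 35) -> [-153.5, -371.2, 77.1] [-0.1, 0.1, -24.7]
(406, 178.5, 78, 35) -> [-153.3, -371.1, 199.1] [-0.1, 0.1, -24.7]
```

Call:
arm_command(motion=[-0.4, -12, -28, 0, 0, 0, -2, -0.4, -28, -66, 0, 0, 0, -5, -0.4, -44, -106, 0, 0, 0, -8, -0.4, -60, -146, 0, 0, 0, -11, -0.4, -77, -186, 0, 0, 0, -14, -0.4, -93, -226, 0, 0, 0, -17, -0.4, -110, -266, 10, 0, 0, -20, -0.4, -126, -306, 30, 0, 0, -23, -0.4, -142, -344, 50, 0, 0, -24.7, -0.4, -150, -363, 68, 0, 0, -24.7, -0.4, -153.5, -371, 77, 0, 0, -24.7, -0.4, -153.5, -371, 77, 0, 0, -24.7, -0.4, -153.5, -371, 77, 0, 0, -24.7, -0.4, -153.5, -371, 77, 0, 0, -24.7])

```text
t: 34.05
eef_pos: [407.3, 177.6, 201.2]
tcp_rot: [3.141, -0.001, 0.609]
ft_force: [-0.4, -0.4, -0.1]
opening: 0.302
```

```bash
python3 v.py "(406,178.5,77,35)"
```

```text
t 34.05 pos [407.3 177.6 201.2] rot [180.   -0.1  34.9] F [-0.4 -0.4 -0.1] open 0.302
(406, 178.5, 77, 35) -> [-0.6, -1.6, 124.2] [0.0, -0.1, -0.1]
scene 38 tab [374.207 173.569] 176.02276525488742 ztop 111.83560801636165 br [398.071 178.656  70.045]
pics/v_034.15.png
```

Call:
arm_command(motion=[-0.4, 0, -1, 35, 0, 0, 0, -0.4, 0, -1, 70, 0, 0, 0, -0.4, 0, -1, 80, 0, 0, 0, -0.4, 0, -1, 80, 0, 0, 0])

```text
t: 34.55
eef_pos: [405.6, 178.6, 120.1]
tcp_rot: [-3.141, 0.002, 0.609]
ft_force: [1.0, 0.2, 0.3]
opening: 0.299
```

```bash
python3 v.py "(406,178.5,77,35)"
```

```text
t 34.55 pos [405.6 178.6 120.1] rot [-180.     0.1   34.9] F [1.  0.2 0.3] open 0.299
(406, 178.5, 77, 35) -> [0.3, 0.3, 43.0] [-0.0, 0.1, -0.1]
scene 49 tab [381.064 173.137] 176.77672476889188 ztop 113.09289534080504 br [397.561 178.671  69.953]
pics/v_034.65.png
```

View pics/v_034.65.png

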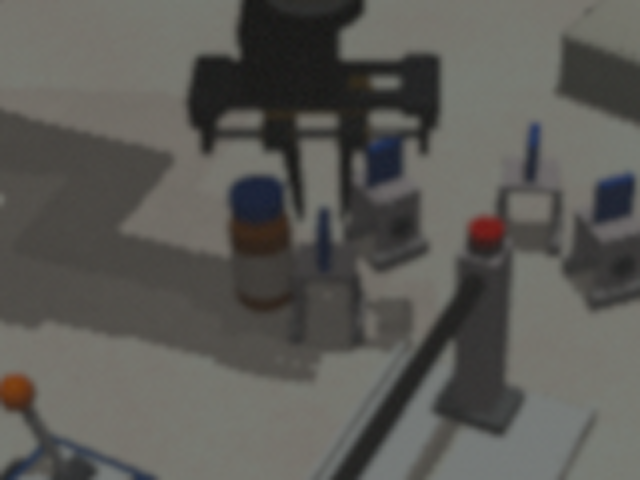

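Call:
arm_command(motion=[-0.4, 0, 0, 25, 0, 0, 0, -0.4, 0, 0, 40, 0, 0, 0, -0.4, 0, 0, 43, 0, 0, 0, -0.4, 0, 0, 43, 0, 0, 0, -1, 0, 0, 43, 0, 0, 0, -1, 0, 0, 43, 0, 0, 0, -1, 0, 0, 43, 0, 0, 0, -1, 0, 0, 43, 0, 0, 0, -1, 0, 0, 43, 0, 0, 0, -1, 0, 0, 43, 0, 0, 0, -1, 0, 0, 43, 0, 0, 0])

```text
t: 35.75
eef_pos: [405.9, 179.1, 78.0]
tcp_rot: [3.141, -0.001, 0.61]
ft_force: [-1.8, -0.4, 7.0]
opening: 0.104
```

Call:
arm_command(motion=[-1, 0, 0, -15, 0, 0, 0, -1, 0, 0, -50, 0, 0, 0, -1, 0, 0, -90, 0, 0, 0, -1, 0, 0, -130, 0, 0, 0, -1, 0, 0, -170, 0, 0, 0, -1, 0, 0, -205, 0, 0, 0, -1, 0, 0, -216, 0, 0, 0, -1, 0, 0, -216, 0, 0, 0, -1, 0, 0, -216, 0, 0, 0])

```text
t: 36.65
eef_pos: [405.1, 178.9, 292.1]
tcp_rot: [-3.141, 0.002, 0.61]
ft_force: [0.8, 0.7, -2.5]
opening: 0.106
```

```bash
python3 c.py "(610.3,-91.9,294,10.4)"
```

```text
t 36.65 pos [405.1 178.9 292.1] rot [-180.     0.1   35. ] F [ 0.8  0.7 -2.5] open 0.106
(610.3, -91.9, 294, 10.4) -> [13.0, 339.5, -2.2] [-0.0, 0.1, 24.6]
scene bar x at top 411 [  1.984   2.268 157.552]
top bar x at top 156 [ -0.519  34.663 157.646]
pics/c_036.75.png
```

Call:
arm_command(motion=[-1, 1, 25, -2, 0, 0, 3, -1, 2, 60, -2, 0, 0, 6, -1, 4, 98, -2, 0, 0, 9, -1, 5, 138, -2, 0, 0, 12, -1, 7, 178, -2, 0, 0, 15, -1, 8, 218, -2, 0, 0, 18, -1, 10, 258, -2, 0, 0, 21, -1, 11, 296, -2, 0, 0, 24, -1, 12, 322, -2, 0, 0, 24.6, -1, 13, 335, -2, 0, 0, 24.6, -1, 13, 339.5, -2, 0, 0, 24.6, -1, 13, 339.5, -2, 0, 0, 24.6, -1, 13, 339.5, -2, 0, 0, 24.6])

```text
t: 38.05
eef_pos: [610.3, -90.7, 295.6]
tcp_rot: [-3.141, 0.0, 0.182]
ft_force: [0.4, 0.3, -1.6]
opening: 0.108
```

```bash
python3 c.py "(610.3,-91.9,172,10.4)"
```

```text
t 38.05 pos [610.3 -90.7 295.6] rot [-180.     0.    10.4] F [ 0.4  0.3 -1.6] open 0.108
(610.3, -91.9, 172, 10.4) -> [-0.2, 1.2, 123.6] [-0.0, 0.0, 0.0]
scene bar x at top 338 [  2.579  29.45  157.263]
scene bridge 236 [  7.705 -70.186 286.728] [[-21.3, -86.3, 280.8], [24.3, -43.3, 288.9]]
top bar x at top 85 [ -0.363  78.548 157.753]
pics/c_038.15.png
```

Call:
arm_command(motion=[-1, 0, 1, 25, 0, 0, 0, -1, 0, 1, 55, 0, 0, 0, -1, 0, 1, 85, 0, 0, 0, -1, 0, 1, 108, 0, 0, 0, -1, 0, 1, 118, 0, 0, 0, -1, 0, 1, 123, 0, 0, 0, -1, 0, 1, 124, 0, 0, 0, -1, 0, 1, 124, 0, 0, 0])

```text
t: 38.95
eef_pos: [611.4, -92.7, 172.6]
tcp_rot: [3.141, -0.001, 0.181]
ft_force: [-0.4, 0.6, -1.3]
opening: 0.102
```

```bash
python3 c.py
```

```text
t 38.95 pos [611.4 -92.7 172.6] rot [180.   -0.1  10.4] F [-0.4  0.6 -1.3] open 0.102
(np.float64(611.4479933514878), np.float64(-92.73584362349386), np.float64(172.63621132354012), 10.4) -> [0.0, 0.0, 0.0] [0.0, -0.1, -0.0]
scene bar x at top 221 [  1.486  -1.493 157.682]
scene bridge 180 [  7.786 -72.526 163.726] [[-21.3, -88.0, 157.8], [25.0, -47.1, 165.9]]
top bar x at top 75 [ -0.355  78.52  157.802]
pics/c_039.05.png
```

Call:
arm_command(motion=[-1, 0, 0, 2, 0, 0, 0, -1, 0, 0, 2, 0, 0, 0, 0, 0, 0, 2, 0, 0, 0, 0, 0, 0, 2, 0, 0, 0, 0, 0, 0, 2, 0, 0, 0, 0, 0, 0, 2, 0, 0, 0, 0, 0, 0, 2, 0, 0, 0, 0, 0, 0, 2, 0, 0, 0, 0, 0, 0, -30, 0, 0, 0, 0, 0, 0, -70, 0, 0, 0, 0, 0, 0, -105, 0, 0, 0, 0, 0, 0, -105, 0, 0, 0, 0, 0, 0, -105, 0, 0, 0])

```text
t: 40.35
eef_pos: [611.0, -92.7, 276.9]
tcp_rot: [3.141, -0.001, 0.181]
ft_force: [-0.2, -0.2, -0.0]
opening: 0.496
```

```bash
python3 c.py;  python3 - <<'E'
from st import *
F=full();stirrups(F,((383,290),(565,356),(478,371)))
show((384,289.5,200,-21.5),(384,289.5,77,-21.5))
E
```

```text
t 40.35 pos [611.  -92.7 276.9] rot [180.   -0.1  10.4] F [-0.2 -0.2 -0. ] open 0.496
(np.float64(611.0173249567989), np.float64(-92.72666370850594), np.float64(276.90887382770546), 10.4) -> [0.0, 0.0, 0.0] [0.0, -0.1, -0.0]
scene bar x at top 344 [  1.681  38.74  157.619]
top bar x at top 75 [ -0.097  81.854 157.924]
pics/c_040.45.png
scene 63 tab [385.7 290.2] 67.98590946665934 ztop 109.17773570046685 br [390.2 296.2  70.6]
top 27 tab [383.5 290.2] 68.38133817105741 ztop 115.14094574421473 br [383.1 290.7  69.4]
scene 66 tab [567.7 354. ] 59.45874168776354 ztop 109.56695023471474 br [569.9 349.2  68.9]
top 19 tab [564.9 357.1] 61.4912737728242 ztop 114.27613317238973 br [563.6 356.8  69.9]
scene 15 tab [481.2 370.2] 115.55593238242214 ztop 111.48241282136568 br [480.2 370.2  68.6]
top 29 tab [477.6 371.8] 118.13281390946788 ztop 112.41890415645655 br [476.5 371.3  69.8]
t 40.55 pos [610.7 -92.7 275.3] rot [-180.     0.1   10.4] F [ 0.2  1.6 -0.2] open 0.499
(384, 289.5, 200, -21.5) -> [-154.2, -416.6, 75.9] [-0.0, 0.1, 31.9]
(384, 289.5, 77, -21.5) -> [-153.9, -416.5, 198.9] [-0.0, 0.1, 31.9]
```

Call:
arm_command(motion=[0, -12, -32, 0, 0, 0, 3, 0, -28, -76, 0, 0, 0, 6, 0, -44, -120, 0, 0, 0, 9, 0, -61, -164, 0, 0, 0, 13, 0, -77, -208, 0, 0, 0, 17, 0, -93, -252, 0, 0, 0, 21, 0, -110, -296, 10, 0, 0, 25, 0, -126, -340, 30, 0, 0, 29, 0, -140, -380, 50, 0, 0, 31.8, 0, -150, -406, 68, 0, 0, 31.8, 0, -154, -416.5, 76, 0, 0, 31.8, 0, -154, -416.5, 100, 0, 0, 31.8, 0, -154, -416.5, 140, 0, 0, 31.8, 0, -154, -416.5, 150, 0, 0, 31.8, 0, -154, -416.5, 150, 0, 0, 31.8, 0, -154, -416.5, 150, 0, 0, 31.8])

```text
t: 42.15
eef_pos: [385.4, 289.3, 127.5]
tcp_rot: [-3.141, -0.001, -0.375]
ft_force: [0.2, 0.4, -0.6]
opening: 0.496
```

```bash
python3 v.py "(384.3,289.5,77,-21.7)"
```

```text
t 42.15 pos [385.4 289.3 127.5] rot [-180.    -0.   -21.5] F [ 0.2  0.4 -0.6] open 0.496
(384.3, 289.5, 77, -21.7) -> [-1.2, 0.2, 50.5] [-0.0, -0.0, 0.2]
scene 45 tab [385.388 288.253] 75.04756918851638 ztop 108.6936379582864 br [389.54  283.854  69.886]
pics/v_042.25.png
```

View pics/v_042.25.png

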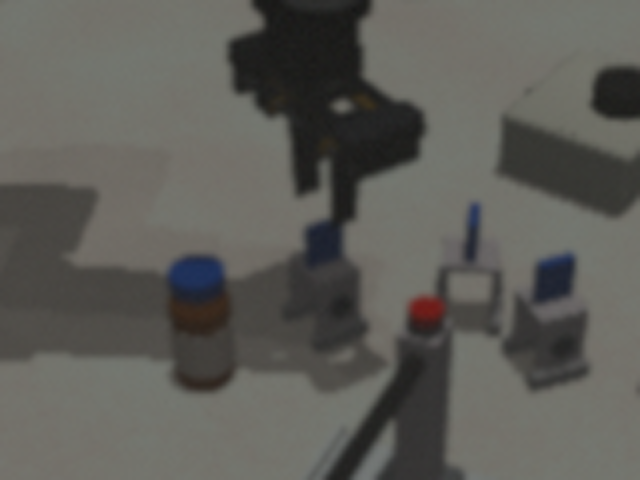

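Call:
arm_command(motion=[0, -1, 0, 25, 0, 0, 0, 0, -1, 0, 43, 0, 0, 0, 0, -1, 0, 49, 0, 0, 0, 0, -1, 0, 49, 0, 0, 0, -1, -1, 0, 49, 0, 0, 0, -1, -1, 0, 49, 0, 0, 0, -1, -1, 0, 49, 0, 0, 0, -1, -1, 0, 49, 0, 0, 0, -1, -1, 0, 49, 0, 0, 0, -1, -1, 0, 49, 0, 0, 0, -1, -1, 0, 49, 0, 0, 0, -1, -1, 0, 49, 0, 0, 0, -1, -1, 0, 49, 0, 0, 0])

```text
t: 43.55
eef_pos: [383.7, 289.6, 77.4]
tcp_rot: [3.141, 0.0, -0.374]
ft_force: [-0.3, 0.4, -2.7]
opening: 0.102
```

Call:
arm_command(motion=[-1, 0, 0, -15, 0, 0, 0, -1, 0, 0, -50, 0, 0, 0, -1, 0, 0, -90, 0, 0, 0, -1, 0, 0, -130, 0, 0, 0, -1, 0, 0, -170, 0, 0, 0, -1, 0, 0, -205, 0, 0, 0, -1, 0, 0, -216, 0, 0, 0, -1, 0, 0, -216, 0, 0, 0, -1, 0, 0, -216, 0, 0, 0])

```text
t: 44.45
eef_pos: [383.3, 289.3, 291.9]
tcp_rot: [3.14, 0.001, -0.374]
ft_force: [0.1, 0.7, -2.8]
opening: 0.102
```

```bash
python3 c.py "(598,-25,294,10.4)"
```

```text
t 44.45 pos [383.3 289.3 291.9] rot [179.9   0.1 -21.4] F [ 0.1  0.7 -2.8] open 0.102
(598, -25, 294, 10.4) -> [314.8, 214.0, -2.1] [0.1, 0.1, -31.8]
scene bar x at top 338 [  1.984  22.162 157.551]
top bar x at top 113 [ -0.4    58.551 157.682]
pics/c_044.55.png
```

Call:
arm_command(motion=[-1, 22, 15, -2, 0, 0, -3, -1, 54, 37, -2, 0, 0, -6, -1, 86, 58, -2, 0, 0, -9, -1, 118, 80, -2, 0, 0, -13, -1, 150, 102, -2, 0, 0, -17, -1, 182, 124, -2, 0, 0, -21, -1, 214, 145, -2, 0, 0, -25, -1, 246, 167, -2, 0, 0, -29, -1, 278, 189, -2, 0, 0, -31.8, -1, 300, 204, -2, 0, 0, -31.8, -1, 311, 211, -2, 0, 0, -31.8, -1, 315, 214, -2, 0, 0, -31.8, -1, 315, 214, -2, 0, 0, -31.8, -1, 315, 214, -2, 0, 0, -31.8])

```text
t: 45.95
eef_pos: [598.2, -23.7, 295.5]
tcp_rot: [-3.141, 0.001, 0.182]
ft_force: [-0.2, 0.8, -2.6]
opening: 0.103
```

```bash
python3 c.py "(598,-25,172,10.4)"
```

```text
t 45.95 pos [598.2 -23.7 295.5] rot [-180.     0.    10.4] F [-0.2  0.8 -2.6] open 0.103
(598, -25, 172, 10.4) -> [-0.4, 1.3, 123.5] [-0.0, 0.0, 0.0]
scene bar x at top 287 [  2.356   4.22  157.28 ]
scene bridge 150 [  6.647  -5.851 286.452] [[-22.6, -20.1, 279.8], [24.3, 23.9, 288.9]]
top bar x at top 81 [ -0.745 101.454 157.662]
pics/c_046.05.png
```

Call:
arm_command(motion=[-1, 0, 1, 25, 0, 0, 0, -1, 0, 1, 55, 0, 0, 0, -1, 0, 1, 85, 0, 0, 0, -1, 0, 1, 108, 0, 0, 0, -1, 0, 1, 118, 0, 0, 0, -1, 0, 1, 123, 0, 0, 0, -1, 0, 1, 125, 0, 0, 0, -1, 0, 1, 125, 0, 0, 0, -1, 0, 1, 125, 0, 0, 0])

```text
t: 46.95
eef_pos: [599.2, -25.7, 171.6]
tcp_rot: [3.141, -0.001, 0.181]
ft_force: [-0.3, 0.5, -2.3]
opening: 0.105
```

```bash
python3 c.py
```

```text
t 46.95 pos [599.2 -25.7 171.6] rot [180.   -0.1  10.4] F [-0.3  0.5 -2.3] open 0.105
(np.float64(599.245674363611), np.float64(-25.701649319935942), np.float64(171.57328619271607), 10.4) -> [0.0, 0.0, 0.0] [0.0, -0.1, -0.0]
scene bar x at top 179 [  1.622 -23.073 157.574]
scene bridge 110 [  8.942  -6.729 163.189] [[-20.5, -22.2, 157.5], [25.1, 18.3, 165.0]]
top bar x at top 51 [ -0.026 113.661 157.28 ]
pics/c_047.05.png
```

Call:
arm_command(motion=[-1, 0, 0, 2, 0, 0, 0, -1, 0, 0, 2, 0, 0, 0, 0, 0, 0, 2, 0, 0, 0, 0, 0, 0, 2, 0, 0, 0, 0, 0, 0, 2, 0, 0, 0, 0, 0, 0, 2, 0, 0, 0, 0, 0, 0, 2, 0, 0, 0, 0, 0, 0, 2, 0, 0, 0, 0, 0, 0, -30, 0, 0, 0, 0, 0, 0, -70, 0, 0, 0, 0, 0, 0, -105, 0, 0, 0, 0, 0, 0, -105, 0, 0, 0, 0, 0, 0, -105, 0, 0, 0])

```text
t: 48.35
eef_pos: [598.9, -25.7, 275.9]
tcp_rot: [3.141, -0.001, 0.181]
ft_force: [0.6, -0.0, -1.1]
opening: 0.501
```

Run:
```python
from st import *
F=full();stirrups(F,((565,356),(478,371)),r=42)
show((479,371,200,27.5))
cv2.imwrite('pics/s11.png',cv2.resize(F['scene'][3][100:280,220:440],None,fx=3.5,fy=3.3,interpolation=cv2.INTER_CUBIC)[:,:,::-1])
```

```text
scene 68 tab [567.7 353.9] 55.857866439085406 ztop 111.16873128392577 br [571.1 349.   69.1]
top 20 tab [564.5 356.5] 60.02988763520994 ztop 115.48226657764398 br [563.4 357.   69.5]
top 29 tab [477.6 371.6] 118.34995750287239 ztop 113.79147553891283 br [476.2 371.4  69.3]
t 48.45 pos [598.4 -25.6 274.4] rot [-180.     0.1   10.4] F [ 0.2  0.2 -0.3] open 0.502
(479, 371, 200, 27.5) -> [-46.1, -411.6, 74.7] [-0.0, 0.1, -17.1]
```

View pics/s11.png

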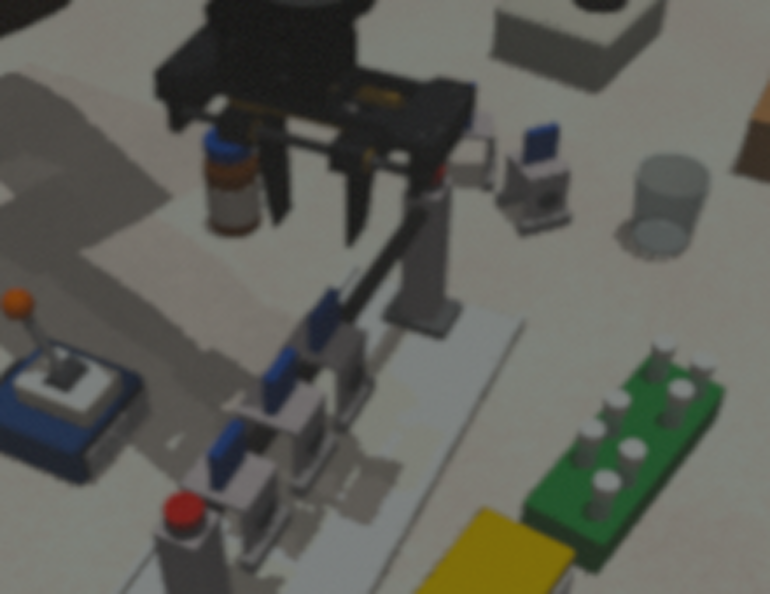

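Call:
arm_command(motion=[0, -3, -30, 0, 0, 0, -2, 0, -8, -72, 0, 0, 0, -4, 0, -13, -116, 0, 0, 0, -6, 0, -18, -160, 0, 0, 0, -8, 0, -23, -204, 0, 0, 0, -10, 0, -28, -248, 0, 0, 0, -12, 0, -33, -292, 10, 0, 0, -14, 0, -38, -336, 30, 0, 0, -16, 0, -42, -376, 50, 0, 0, -17, 0, -45, -402, 68, 0, 0, -17, 0, -46, -411.5, 76, 0, 0, -17, 0, -46, -411.5, 100, 0, 0, -17, 0, -46, -411.5, 135, 0, 0, -17, 0, -46, -411.5, 149, 0, 0, -17, 0, -46, -411.5, 149, 0, 0, -17, 0, -46, -411.5, 149, 0, 0, -17])

```text
t: 50.05
eef_pos: [480.3, 370.7, 127.3]
tcp_rot: [3.142, -0.0, 0.477]
ft_force: [-0.4, -0.1, 0.2]
opening: 0.5
```

```bash
python3 v.py "(479,371,77,27.5)"
```

```text
t 50.05 pos [480.3 370.7 127.3] rot [180.   -0.   27.3] F [-0.4 -0.1  0.2] open 0.5
(479, 371, 77, 27.5) -> [-1.0, -0.9, 50.3] [0.0, -0.0, -0.2]
pics/v_050.15.png
```

View pics/v_050.15.png

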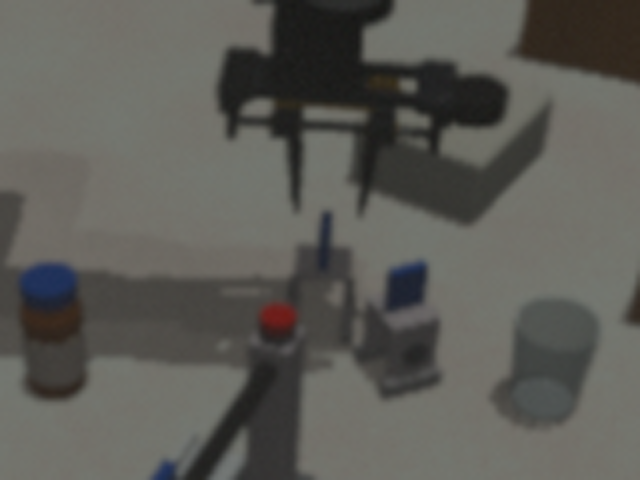

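Centred. Descend and grip.

Call:
arm_command(motion=[0, -1, -1, 25, 0, 0, 0, 0, -1, -1, 43, 0, 0, 0, 0, -1, -1, 49, 0, 0, 0, 0, -1, -1, 49, 0, 0, 0, -1, -1, -1, 49, 0, 0, 0, -1, -1, -1, 49, 0, 0, 0, -1, -1, -1, 49, 0, 0, 0, -1, -1, -1, 49, 0, 0, 0, -1, -1, -1, 49, 0, 0, 0, -1, -1, -1, 49, 0, 0, 0, -1, -1, -1, 49, 0, 0, 0, -1, -1, -1, 49, 0, 0, 0, -1, -1, -1, 49, 0, 0, 0])

```text
t: 51.45
eef_pos: [478.4, 371.3, 77.7]
tcp_rot: [3.142, -0.0, 0.477]
ft_force: [-1.1, -0.3, 3.5]
opening: 0.104
```

Call:
arm_command(motion=[-1, 0, 0, -15, 0, 0, 0, -1, 0, 0, -50, 0, 0, 0, -1, 0, 0, -90, 0, 0, 0, -1, 0, 0, -130, 0, 0, 0, -1, 0, 0, -170, 0, 0, 0, -1, 0, 0, -205, 0, 0, 0, -1, 0, 0, -216, 0, 0, 0, -1, 0, 0, -216, 0, 0, 0, -1, 0, 0, -216, 0, 0, 0])

```text
t: 52.35
eef_pos: [477.9, 370.9, 291.6]
tcp_rot: [3.141, 0.003, 0.477]
ft_force: [-0.1, 0.1, -2.6]
opening: 0.104
```

```bash
python3 c.py "(585.7,41.9,294,10.4)"
```

```text
t 52.35 pos [477.9 370.9 291.6] rot [180.    0.2  27.4] F [-0.1  0.1 -2.6] open 0.104
(585.7, 41.9, 294, 10.4) -> [-55.4, 341.8, -2.2] [0.0, 0.2, 17.0]
scene bar x at top 269 [  1.684  48.126 157.672]
scene bridge 53 [-31.523 409.735 282.897] [[-44.0, 392.9, 277.5], [-19.4, 436.5, 285.0]]
top bar x at top 76 [ -0.377  85.142 157.887]
top bridge 27 [-31.177 399.531 281.734] [[-43.8, 392.7, 278.0], [-20.2, 407.1, 284.4]]
pics/c_052.45.png
```

Call:
arm_command(motion=[-1, -4, 26, -3, 0, 0, 2, -1, -10, 62, -3, 0, 0, 5, -1, -16, 102, -3, 0, 0, 8, -1, -23, 142, -3, 0, 0, 11, -1, -30, 184, -3, 0, 0, 14, -1, -36, 224, -3, 0, 0, 17, -1, -43, 264, -3, 0, 0, 17, -1, -49, 302, -3, 0, 0, 17, -1, -53, 328, -3, 0, 0, 17, -1, -55, 338, -3, 0, 0, 17, -1, -55.5, 342, -3, 0, 0, 17, -1, -55.5, 342, -3, 0, 0, 17, -1, -55.5, 342, -3, 0, 0, 17])

```text
t: 53.75
eef_pos: [585.9, 43.1, 296.4]
tcp_rot: [-3.141, 0.0, 0.182]
ft_force: [0.3, -0.2, -2.1]
opening: 0.099
```

```bash
python3 c.py "(585.7,41.9,172,10.4)"
```

```text
t 53.75 pos [585.9  43.1 296.4] rot [-180.     0.    10.4] F [ 0.3 -0.2 -2.1] open 0.099
(585.7, 41.9, 172, 10.4) -> [-0.3, 1.1, 124.4] [-0.0, 0.0, 0.0]
scene bar x at top 235 [  1.936  40.079 157.583]
scene bridge 171 [  6.366  64.811 287.469] [[-21.8, 49.9, 280.6], [24.2, 92.2, 289.7]]
top bar x at top 44 [ -0.838 121.713 157.547]
pics/c_053.85.png
```

Call:
arm_command(motion=[-1, 0, 1, 25, 0, 0, 0, -1, 0, 1, 55, 0, 0, 0, -1, 0, 1, 85, 0, 0, 0, -1, 0, 1, 108, 0, 0, 0, -1, 0, 1, 118, 0, 0, 0, -1, 0, 1, 123, 0, 0, 0, -1, 0, 1, 125, 0, 0, 0, -1, 0, 1, 126, 0, 0, 0, -1, 0, 1, 126, 0, 0, 0])

```text
t: 54.75
eef_pos: [586.8, 41.2, 171.7]
tcp_rot: [3.141, -0.002, 0.181]
ft_force: [-0.6, 1.4, 1.6]
opening: 0.101
```

```bash
python3 c.py
```

```text
t 54.75 pos [586.8  41.2 171.7] rot [180.   -0.1  10.4] F [-0.6  1.4  1.6] open 0.101
(np.float64(586.7666874351165), np.float64(41.15049323260247), np.float64(171.6819089561958), 10.4) -> [0.0, 0.0, 0.0] [0.0, -0.1, -0.0]
scene bar x at top 190 [  1.485  28.066 157.561]
scene bridge 128 [  9.055  64.399 163.156] [[-21.5, 47.9, 157.2], [25.1, 89.6, 165.0]]
top bar x at top 13 [ -0.549 -95.653 157.374]
pics/c_054.85.png
```

Call:
arm_command(motion=[-1, 0, 0, 1, 0, 0, 0, 0, 0, 0, 1, 0, 0, 0, 0, 0, 0, 1, 0, 0, 0, 0, 0, 0, 1, 0, 0, 0, 0, 0, 0, 1, 0, 0, 0, 0, 0, 0, 1, 0, 0, 0, 0, 0, 0, 1, 0, 0, 0, 0, 0, 0, -30, 0, 0, 0, 0, 0, 0, -70, 0, 0, 0, 0, 0, 0, -105, 0, 0, 0, 0, 0, 0, -105, 0, 0, 0, 0, 0, 0, -105, 0, 0, 0])

```text
t: 56.05
eef_pos: [586.3, 41.0, 275.9]
tcp_rot: [3.141, -0.001, 0.181]
ft_force: [0.1, -0.1, -0.4]
opening: 0.5
```

Run:
```python
from st import *
F=full();stirrups(F,((565,356),),r=45)
show((566,355.5,200,-31.5))
```

```text
scene 67 tab [567.8 353.8] 59.522096923446846 ztop 110.75480554985239 br [570.1 348.7  68.9]
top 21 tab [564.1 356.2] 58.93278996006321 ztop 115.2919575770064 br [563.8 357.1  69.4]
t 56.15 pos [585.9  41.  274.4] rot [-180.     0.1   10.4] F [0.1 0.1 1. ] open 0.497
(566, 355.5, 200, -31.5) -> [37.1, -312.9, 74.5] [0.0, 0.1, 41.9]
```

Call:
arm_command(motion=[0, 3, -25, 0, 0, 0, 5, 0, 7, -60, 0, 0, 0, 11, 0, 12, -100, 0, 0, 0, 17, 0, 17, -140, 0, 0, 0, 23, 0, 22, -182, 0, 0, 0, 29, 0, 27, -224, 0, 0, 0, 35, 0, 32, -264, 20, 0, 0, 41, 0, 35, -294, 45, 0, 0, 41.7, 0, 37, -308, 65, 0, 0, 41.7, 0, 37, -313, 80, 0, 0, 41.7, 0, 37, -313, 110, 0, 0, 41.7, 0, 37, -313, 140, 0, 0, 41.7, 0, 37, -313, 149, 0, 0, 41.7, 0, 37, -313, 149, 0, 0, 41.7, 0, 37, -313, 149, 0, 0, 41.7])

```text
t: 57.65
eef_pos: [567.1, 355.4, 127.6]
tcp_rot: [-3.141, -0.001, -0.548]
ft_force: [0.3, 0.4, -0.2]
opening: 0.498
```

```bash
python3 v.py "(566,355.5,77,-31.4)"
```

```text
t 57.65 pos [567.1 355.4 127.6] rot [-179.9   -0.   -31.4] F [ 0.3  0.4 -0.2] open 0.498
(566, 355.5, 77, -31.4) -> [-1.0, 0.6, 50.6] [-0.1, -0.0, 0.0]
scene 58 tab [567.516 352.03 ] 55.58090649835799 ztop 109.57900605414565 br [570.846 349.185  68.688]
pics/v_057.75.png
```

View pics/v_057.75.png

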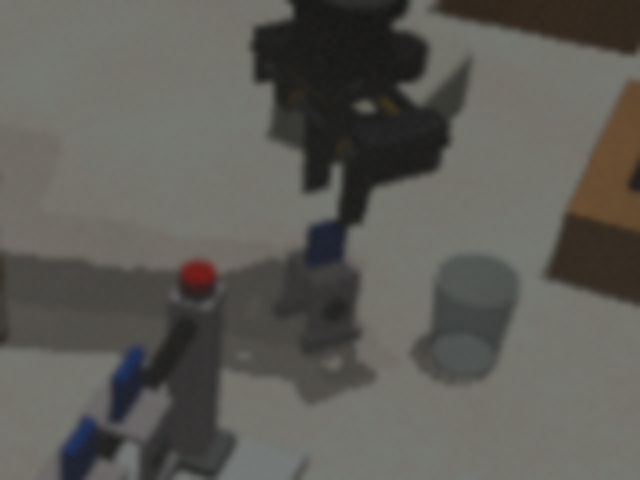

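Call:
arm_command(motion=[0, -1, 0, 25, 0, 0, 0, 0, -1, 0, 43, 0, 0, 0, 0, -1, 0, 49, 0, 0, 0, 0, -1, 0, 49, 0, 0, 0, -1, -1, 0, 49, 0, 0, 0, -1, -1, 0, 49, 0, 0, 0, -1, -1, 0, 49, 0, 0, 0, -1, -1, 0, 49, 0, 0, 0, -1, -1, 0, 49, 0, 0, 0, -1, -1, 0, 49, 0, 0, 0, -1, -1, 0, 49, 0, 0, 0, -1, -1, 0, 49, 0, 0, 0, -1, -1, 0, 49, 0, 0, 0])

```text
t: 59.05
eef_pos: [565.6, 356.1, 77.4]
tcp_rot: [3.141, 0.0, -0.547]
ft_force: [-0.1, -0.5, -0.9]
opening: 0.104
```

Call:
arm_command(motion=[-1, 0, 0, -15, 0, 0, 0, -1, 0, 0, -50, 0, 0, 0, -1, 0, 0, -90, 0, 0, 0, -1, 0, 0, -130, 0, 0, 0, -1, 0, 0, -170, 0, 0, 0, -1, 0, 0, -205, 0, 0, 0, -1, 0, 0, -220, 0, 0, 0, -1, 0, 0, -220, 0, 0, 0, -1, 0, 0, -220, 0, 0, 0])

```text
t: 59.95
eef_pos: [565.3, 355.9, 297.5]
tcp_rot: [3.141, 0.0, -0.547]
ft_force: [-1.2, 0.5, -2.3]
opening: 0.099
```

```bash
python3 c.py "(573.5,108.8,298,10.4)"
```

```text
t 59.95 pos [565.3 355.9 297.5] rot [180.    0.  -31.3] F [-1.2  0.5 -2.3] open 0.099
(573.5, 108.8, 298, 10.4) -> [135.5, 206.8, -0.5] [0.0, 0.0, -41.7]
scene bar x at top 214 [  1.699  37.284 157.519]
scene bridge 35 [ 28.434 369.244 288.802] [[9.7, 352.4, 283.0], [44.4, 384.7, 290.7]]
top bar x at top 37 [ -0.401 110.218 158.279]
top bridge 25 [ 35.162 360.003 287.843] [[23.7, 351.7, 284.8], [44.1, 366.8, 290.7]]
pics/c_060.05.png
```

Call:
arm_command(motion=[-1, 12, 19, 0, 0, 0, -5, -1, 32, 49, 0, 0, 0, -12, -1, 54, 82, 0, 0, 0, -19, -1, 76, 116, 0, 0, 0, -26, -1, 98, 150, 0, 0, 0, -33, -1, 118, 180, 0, 0, 0, -40, -1, 130, 198, 0, 0, 0, -41.7, -1, 135, 206, 0, 0, 0, -41.7, -1, 135.5, 207, 0, 0, 0, -41.7, -1, 135.5, 207, 0, 0, 0, -41.7, -1, 135.5, 207, 0, 0, 0, -41.7])

```text
t: 61.15
eef_pos: [573.6, 109.9, 297.3]
tcp_rot: [-3.141, 0.0, 0.181]
ft_force: [0.4, 0.1, -0.8]
opening: 0.104
```

```bash
python3 c.py "(573.5,108.8,172,10.4)"
```

```text
t 61.15 pos [573.6 109.9 297.3] rot [-180.     0.    10.4] F [ 0.4  0.1 -0.8] open 0.104
(573.5, 108.8, 172, 10.4) -> [-0.2, 1.1, 125.3] [-0.0, 0.0, -0.0]
scene bar x at top 206 [  2.063  35.392 157.645]
scene bridge 161 [  6.181 131.235 288.399] [[-21.7, 115.8, 282.7], [24.9, 156.9, 290.6]]
top bar x at top 27 [ -0.211 -32.725 157.795]
pics/c_061.25.png
```

Call:
arm_command(motion=[-1, 0, 1, 25, 0, 0, 0, -1, 0, 1, 55, 0, 0, 0, -1, 0, 1, 85, 0, 0, 0, -1, 0, 1, 108, 0, 0, 0, -1, 0, 1, 118, 0, 0, 0, -1, 0, 1, 123, 0, 0, 0, -1, 0, 1, 125, 0, 0, 0, -1, 0, 1, 126, 0, 0, 0, -1, 0, 1, 126, 0, 0, 0])

```text
t: 62.15
eef_pos: [574.2, 107.9, 172.4]
tcp_rot: [3.141, -0.001, 0.181]
ft_force: [0.6, 0.2, -2.1]
opening: 0.102
```

```bash
python3 c.py
```

```text
t 62.15 pos [574.2 107.9 172.4] rot [180.   -0.1  10.4] F [ 0.6  0.2 -2.1] open 0.102
(np.float64(574.1826873840445), np.float64(107.86961119696213), np.float64(172.37607105644688), 10.4) -> [0.0, 0.0, 0.0] [0.0, -0.1, -0.0]
scene bar x at top 154 [  1.471 -29.014 157.578]
scene bridge 78 [ 14.203 129.952 163.521] [[-15.8, 112.8, 157.6], [24.6, 154.4, 165.8]]
top bar x at top 24 [ -0.535 -34.136 157.608]
pics/c_062.25.png
```

Call:
arm_command(motion=[-1, 0, 0, 2, 0, 0, 0, 0, 0, 0, 2, 0, 0, 0, 0, 0, 0, 2, 0, 0, 0, 0, 0, 0, 2, 0, 0, 0, 0, 0, 0, 2, 0, 0, 0, 0, 0, 0, 2, 0, 0, 0, 0, 0, 0, 2, 0, 0, 0, 0, 0, 0, -30, 0, 0, 0, 0, 0, 0, -70, 0, 0, 0, 0, 0, 0, -105, 0, 0, 0, 0, 0, 0, -105, 0, 0, 0, 0, 0, 0, -105, 0, 0, 0])

```text
t: 63.45
eef_pos: [573.8, 107.8, 276.9]
tcp_rot: [3.141, -0.001, 0.181]
ft_force: [-0.2, -0.6, -0.6]
opening: 0.504
```

```bash
cat > hang.py <<'E'
from st import *
F=full(); a=np.radians(10.4); X=np.array([np.cos(a),np.sin(a)]); Y=np.array([-X[1],X[0]])
for n in F:
    P,C,uv,_,_=F[n]; blue=(C[:,2]>1.35*C[:,0]); Q=P-np.array([598,-25,0]); L=np.c_[Q[:,:2]@X,Q[:,:2]@Y,P[:,2]]
    for s in(-136,-68,0,68,136):
        k=blue&(abs(L[:,1]-s)<32)&(abs(L[:,0])<25)&(L[:,2]>170)&(L[:,2]<215); M=L[k]
        b=(abs(L[:,1]-s)<34)&(abs(L[:,0])<35)&(abs(L[:,2]-163)<4)&(C.max(1)>50); B=L[b]
        if k.sum()>10: print(n,s,k.sum(),'tab',M.mean(0),pca(M)[1],'ztop',np.percentile(M[:,2],97),'bridge lat/y',np.percentile(B,[3,97],0)[:,:2].round(0).tolist() if len(B)>10 else 0)
    red=(C[:,0]>1.8*C[:,1])&(C[:,0]>1.8*C[:,2])
    m=crop(P,380,-112,90,120,175)&red;Q=P[m]; print(n,'ball',m.sum(),(Q.max(0)+Q.min(0))/2 if m.any() else 0)
mallet(F)
cv2.imwrite('pics/h_%.0f.png'%(env.state()['t']*100),cv2.resize(F['scene'][3][100:320,120:440],None,fx=2.45,fy=2.45,interpolation=cv2.INTER_CUBIC)[:,:,::-1])
show()
E
python3 hang.py; ls -t pics|head -1
```

```text
scene -136 128 tab [   5.8 -141.7  193.8] 90.13949847367003 ztop 204.92051823413362 bridge lat/y [[-20.0, -160.0], [26.0, -118.0]]
scene -68 113 tab [  5.  -69.6 192.5] 88.65777869120149 ztop 205.5228837933173 bridge lat/y [[-21.0, -88.0], [25.0, -46.0]]
scene 0 98 tab [  5.2  -3.7 192.6] 87.34747712452021 ztop 205.6628653481204 bridge lat/y [[-21.0, -22.0], [25.0, 20.0]]
scene 68 81 tab [  5.3  65.2 191.9] 86.05837205011068 ztop 205.1242741266995 bridge lat/y [[-21.0, 48.0], [25.0, 90.0]]
scene 136 60 tab [  4.9 129.  191. ] 86.60408615833522 ztop 205.28531045635296 bridge lat/y [[-22.0, 114.0], [25.0, 156.0]]
scene ball 30 [ 384.2 -117.1  153.1]
top -136 36 tab [   1.2 -137.5  202.5] 92.5083113015573 ztop 207.30929667228142 bridge lat/y [[-22.0, -158.0], [23.0, -115.0]]
top -68 36 tab [  1.5 -65.5 203.4] 90.31284593645282 ztop 206.71967888779164 bridge lat/y [[-22.0, -87.0], [24.0, -43.0]]
top 0 34 tab [  1.4   1.1 203.2] 89.44701864633711 ztop 210.45043168641897 bridge lat/y [[-22.0, -23.0], [24.0, 22.0]]
top 68 21 tab [  1.1  65.3 203.2] 88.26540337317502 ztop 208.8809175541216 bridge lat/y [[-22.0, 50.0], [24.0, 83.0]]
top ball 29 [ 377.4 -111.8  157.7]
scene mhead 232 [ 430.  -301.8   75.8] 82.14064627611474
scene handle 347 [ 325.6 -279.7] 166.95842490388813 53.31230229533435
top mhead 135 [ 427.7 -298.7   78.6] 85.3332261849169
top handle 364 [ 328.8 -276.9] 168.04662009001257 53.698910428533964
t 63.55 pos [573.4 107.8 275.4] rot [-180.     0.1   10.4] F [ 0.3 -1.2  0.1] open 0.5
h_6355.png
```

Run:
```python
from st import *
F=full(); a=np.radians(-12.9); X=np.array([np.cos(a),np.sin(a)]); Y=np.array([-X[1],X[0]])
for n in F:
    P,C,uv,_,_=F[n]; Q=P-np.array([439,-300,0]); L=np.c_[Q[:,:2]@X,Q[:,:2]@Y,P[:,2]]
    near=(L[:,0]>-240)&(L[:,0]<90)&(abs(L[:,1]+3)<25)
    t=near&(abs(L[:,2]-8)<2.5)&(L[:,0]>0); 
    print(n,'tray x hist',list(zip(range(0,90,5),np.histogram(L[t][:,0],bins=range(0,91,5))[0])))
    t=near&(L[:,0]<-150)&(abs(L[:,2]-8)<2.5);print('near end',np.percentile(L[t][:,0],[1,3,10]) if t.sum()>9 else 0)
    h=near&(L[:,2]>74)&(L[:,2]<86)&(abs(L[:,0])<45); M=L[h]; print('head',h.sum(),np.percentile(M,[2,98],0),M.mean(0))
    w=near&(C[:,0]>1.3*C[:,2])&(abs(L[:,2]-54)<3.5); M=L[w]; print('wood',np.percentile(M,[0,1,3,97,99,100],0)[:,0])
    ck=(abs(L[:,2]-57)<2.5)&~(C[:,0]>1.3*C[:,2])&(abs(L[:,0]+165)<25)&(abs(L[:,1]+3)<42)&(abs(L[:,1]+3)>20); print('cheek x',ck.sum(),np.percentile(L[ck][:,0],[3,97]))
cv2.imwrite('pics/t12.png',cv2.resize(F['top'][3][200:310,370:450],None,fx=5,fy=5,interpolation=cv2.INTER_CUBIC)[:,:,::-1])
```

```text
scene tray x hist [(0, np.int64(10)), (5, np.int64(24)), (10, np.int64(30)), (15, np.int64(31)), (20, np.int64(28)), (25, np.int64(32)), (30, np.int64(32)), (35, np.int64(32)), (40, np.int64(25)), (45, np.int64(0)), (50, np.int64(0)), (55, np.int64(0)), (60, np.int64(0)), (65, np.int64(0)), (70, np.int64(0)), (75, np.int64(0)), (80, np.int64(0)), (85, np.int64(0))]
near end [-204.  -203.8 -202.8]
head 205 [[-26.  -22.9  75.3]
 [ 10.6  14.8  82.5]] [-7.1 -4.2 79.1]
wood [-213.3 -209.6 -206.2  -53.4  -50.4  -47.2]
cheek x 84 [-172.9 -148.3]
top tray x hist [(0, np.int64(2)), (5, np.int64(3)), (10, np.int64(10)), (15, np.int64(13)), (20, np.int64(15)), (25, np.int64(12)), (30, np.int64(10)), (35, np.int64(10)), (40, np.int64(5)), (45, np.int64(1)), (50, np.int64(0)), (55, np.int64(0)), (60, np.int64(2)), (65, np.int64(0)), (70, np.int64(1)), (75, np.int64(1)), (80, np.int64(2)), (85, np.int64(0))]
near end [-235.5 -232.3 -205.6]
head 127 [[-29.2 -20.1  74.5]
 [  7.5  16.1  85.4]] [-10.7  -1.9  79.7]
wood [-212.5 -210.3 -207.5  -37.   -33.1  -29.9]
cheek x 50 [-174.2 -151.3]
```

View pics/t12.png

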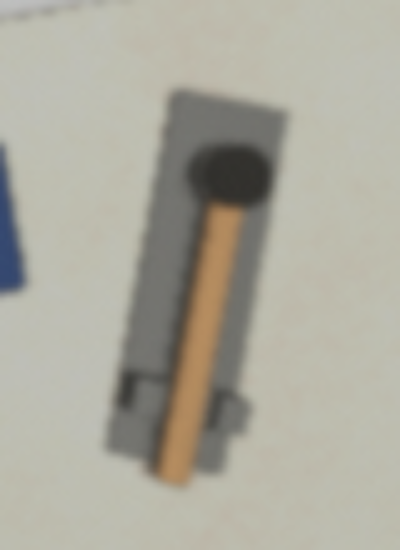

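View pics/h_6355.png

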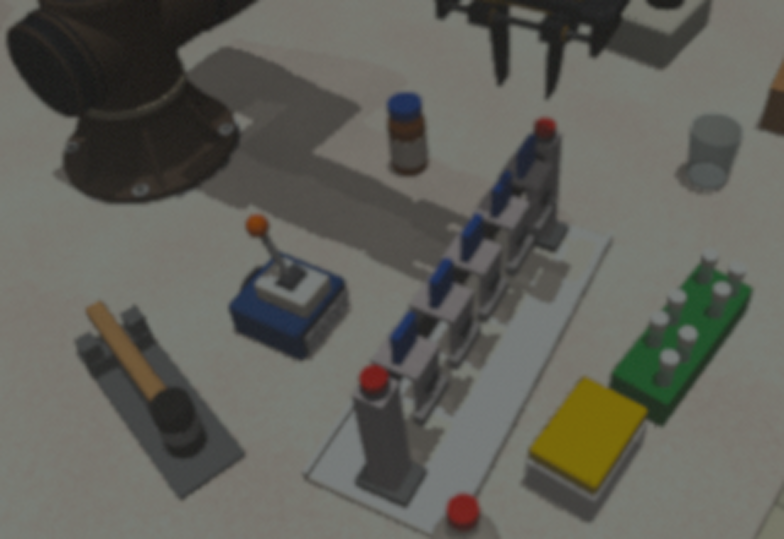

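```bash
python3 -c "
from h import *
show((389,-113,250,9.2),(389,-113,125,9.2))"
```

```text
t 63.65 pos [573.5 107.8 275.3] rot [-180.     0.1   10.4] F [-0.1 -0.5  0. ] open 0.499
(389, -113, 250, 9.2) -> [-221.2, 184.1, 25.8] [-0.0, 0.1, 1.2]
(389, -113, 125, 9.2) -> [-220.9, 184.1, 150.8] [-0.0, 0.1, 1.2]
```

Call:
arm_command(motion=[0.2, -18, 15, 0, 0, 0, 0, 0.2, -48, 40, 0, 0, 0, 0, 0.2, -80, 66, 0, 0, 0, 0, 0.2, -112, 93, 0, 0, 0, 0, 0.2, -144, 120, 0, 0, 0, 1, 0.2, -176, 146, 10, 0, 0, 1, 0.2, -202, 168, 20, 0, 0, 1, 0.2, -216, 180, 25, 0, 0, 1, 0.2, -221, 184, 25, 0, 0, 1, 0.2, -221, 184, 25, 0, 0, 1, 0.2, -221, 184, 40, 0, 0, 1, 0.2, -221, 184, 60, 0, 0, 1, 0.2, -221, 184, 70, 0, 0, 1, 0.2, -221, 184, 70, 0, 0, 1, 0.2, -221, 184, 70, 0, 0, 1])

```text
t: 65.15
eef_pos: [390.1, -112.6, 207.0]
tcp_rot: [3.142, -0.0, 0.164]
ft_force: [-0.7, 0.1, 0.3]
opening: 0.601
```

```bash
python3 v.py "(389,-113,125,9.2)"
```

```text
t 65.15 pos [ 390.1 -112.6  207. ] rot [180.   -0.    9.4] F [-0.7  0.1  0.3] open 0.601
(389, -113, 125, 9.2) -> [-1.1, 0.2, 82.0] [0.0, -0.0, 0.2]
pics/v_065.25.png
```

View pics/v_065.25.png

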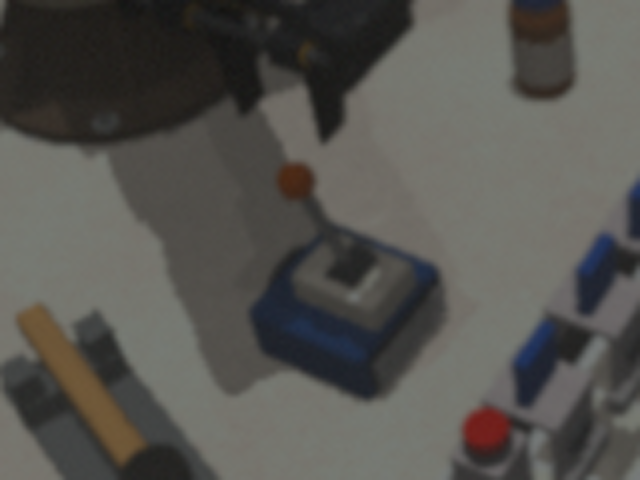

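```bash
python3 -c "
from h import *
X=np.array([.987,.16,0])
c=np.array([390.1,-112.6,145.])
print(proj('scene',[c,c-28.5*X,c+28.5*X,[381,-114.5,145]]), env.recognise('scene','switch_tip')[:2])
P,C,uv,p,d=full()['scene']; m=(C[:,0]>1.8*C[:,2])&(abs(P[:,0]-381)<40)&(abs(P[:,1]+114)<40)&(P[:,2]>120); print(uv[m].mean(0),uv[m].min(0),uv[m].max(0))"
```

```text
[[227.79089833 193.77403919]
 [219.11475834 190.44073399]
 [236.66170465 197.17897104]
 [224.84691032 192.78165101]] [{'location': [230.1, 196.3], 'confidence': 0.51}, {'location': [399.7, 242.2], 'confidence': 0.37}]
[224.90163934 185.        ] [221 140] [230 195]
```

Call:
arm_command(motion=[0.2, -2, 0, 15, 0, 0, 0, 0.2, -2, 0, 35, 0, 0, 0, 0.2, -2, 0, 55, 0, 0, 0, 0.2, -2, 0, 72, 0, 0, 0, 0.2, -2, 0, 80, 0, 0, 0, 0.2, -2, 0, 80, 0, 0, 0, 0.2, -2, 0, 80, 0, 0, 0])

```text
t: 66.1
eef_pos: [387.9, -113.4, 127.1]
tcp_rot: [3.141, -0.0, 0.163]
ft_force: [0.1, 0.3, 0.4]
opening: 0.603
```

```bash
python3 v.py "(389,-113,125,9.2)"
```

```text
t 66.1 pos [ 387.9 -113.4  127.1] rot [180.   -0.    9.4] F [0.1 0.3 0.4] open 0.603
(389, -113, 125, 9.2) -> [1.2, -0.2, 2.1] [0.0, -0.0, 0.2]
pics/v_066.20.png
```

View pics/v_066.20.png

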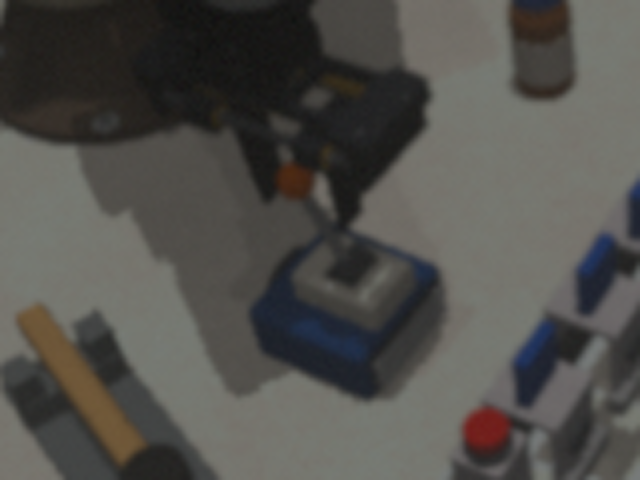

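Call:
arm_command(motion=[0.2, 8, 0, 0, 0, 0, 0, 0.2, 18, 0, 0, 0, 0, 0, 0.2, 28, 0, 0, 0, 0, 0, 0.2, 38, 0, 0, 0, 0, 0, 0.2, 48, 0, 0, 0, 0, 0, 0.2, 58, 0, 0, 0, 0, 0, 0.2, 67, 0, 0, 0, 0, 0, 0.2, 75, 0, 0, 0, 0, 0, 0.2, 79, 0, 0, 0, 0, 0, 0.2, 79, 0, 0, 0, 0, 0, 0.2, 79, 0, 0, 0, 0, 0])

```text
t: 67.3
eef_pos: [461.5, -100.3, 125.9]
tcp_rot: [-3.139, 0.01, 0.165]
ft_force: [-21.8, -10.6, 9.1]
opening: 0.599
```

```bash
python3 v.py "(465,-103,125,9.2)"; python3 -c "
from h import *
for n,(P,C,uv,p,d) in full().items():
    m=(C[:,0]>1.7*C[:,2])&(C[:,0]>1.4*C[:,1])&(abs(P[:,0]-440)<50)&(abs(P[:,1]+105)<40)&(P[:,2]>125)&(P[:,2]<165); print(n,m.sum(),P[m].mean(0) if m.any() else 0)"
```

```text
t 67.3 pos [ 461.5 -100.3  125.9] rot [-179.9    0.6    9.5] F [-21.8 -10.6   9.1] open 0.599
(465, -103, 125, 9.2) -> [3.0, 3.2, 0.9] [-0.1, 0.6, 0.3]
pics/v_067.40.png
scene 66 [ 448.47621079 -107.91825253  148.13885989]
top 0 0
```

Call:
arm_command(motion=[0.2, -3, 0, 0, 0, 0, 0, 0.2, -10, 0, 0, 0, 0, 0, 0.2, -12, 0, 0, 0, 0, 0, 0.2, -12, 0, -25, 0, 0, 0, 0.2, -12, 0, -60, 0, 0, 0, 0.2, -12, 0, -100, 0, 0, 0, 0.2, -12, 0, -150, 0, 0, 0, 0.2, -30, 30, -170, 0, 0, 0, 0.2, -60, 60, -170, 0, 0, 0, 0.2, -60, 90, -170, 0, 0, 0, 0.2, -60, 90, -170, 0, 0, 0])

```text
t: 68.6
eef_pos: [421.2, -201.6, 297.0]
tcp_rot: [3.14, -0.001, 0.16]
ft_force: [0.4, 0.3, -0.3]
opening: 0.6
```

```bash
sed -i 's/crop(P,380,-112,90,120,175)/crop(P,420,-108,90,120,175)/' hang.py; python3 hang.py; ls -t pics|head -1
python3 - <<'E'
from h import *
print(proj('scene',[[447.5,-104,142],[372.5,-116,142]]))
for n in('scene','top'):
    p,d=env.read_camera(n)
    for l in["reagent","beaker","wash_bottle","tip_box","tube_rack","buffer"]:
        for r in env.silhouettes(n,l)[:1]:
            P,_=cloud(n,d,r['region']); print(n,l,round(r['confidence'],2),np.median(P,0).round(0))
E
```

```text
scene -136 126 tab [   5.8 -142.   194.1] 90.12450226057462 ztop 205.35236732412488 bridge lat/y [[-20.0, -160.0], [26.0, -118.0]]
scene -68 102 tab [  5.4 -70.5 192.8] 88.17628187589398 ztop 205.34299058287831 bridge lat/y [[-21.0, -88.0], [25.0, -46.0]]
scene 0 90 tab [  5.4  -3.6 193.3] 87.86892831549125 ztop 205.0102477384935 bridge lat/y [[-22.0, -22.0], [24.0, 21.0]]
scene 68 73 tab [  5.5  65.8 193.7] 88.46610464390702 ztop 205.77734051999485 bridge lat/y [[-21.0, 48.0], [25.0, 89.0]]
scene 136 67 tab [  4.7 131.1 193.8] 88.21879376872826 ztop 205.46835923688843 bridge lat/y [[-22.0, 114.0], [24.0, 157.0]]
scene ball 34 [ 451.3 -106.8  150.7]
top -136 36 tab [   1.3 -137.6  202. ] 93.11596924737478 ztop 205.98060713721273 bridge lat/y [[-22.0, -159.0], [24.0, -116.0]]
top -68 36 tab [  1.6 -65.5 203.1] 91.05421040683828 ztop 207.33882281377785 bridge lat/y [[-22.0, -92.0], [24.0, -43.0]]
top 0 33 tab [  1.5   0.8 203.2] 89.07895348661773 ztop 206.78009838265857 bridge lat/y [[-22.0, -20.0], [24.0, 22.0]]
top 68 34 tab [  1.7  70.  203.2] 88.67204042053244 ztop 207.430232271324
[... 230 characters left out ...]
2.1   76.2] 82.20623318007918
scene handle 350 [ 325.5 -279.7] 167.0541891892332 53.339386925868894
t 68.7 pos [ 421.  -199.1  296.5] rot [-180.    -0.     9.3] F [-0.1  0.3 -0.7] open 0.597
h_6870.png
[[246.08982425 201.76711052]
 [222.41222306 192.60267622]]
scene reagent 0.94 [351. 167.  71.]
scene beaker 0.73 [687. 379.  58.]
scene wash_bottle 0.88 [ 767. -260.   97.]
scene tip_box 0.83 [785. -96.  69.]
scene tube_rack 0.87 [801.  79.  46.]
scene buffer 0.59 [ 642. -387.   85.]
top reagent 0.65 [339. 178. 107.]
top beaker 0.84 [688. 404.  40.]
top wash_bottle 0.91 [ 743. -238.   98.]
top tip_box 0.64 [768. -76.  69.]
top tube_rack 0.68 [782. 106.  45.]
top buffer 0.71 [ 618. -369.   88.]
```

View pics/h_6870.png

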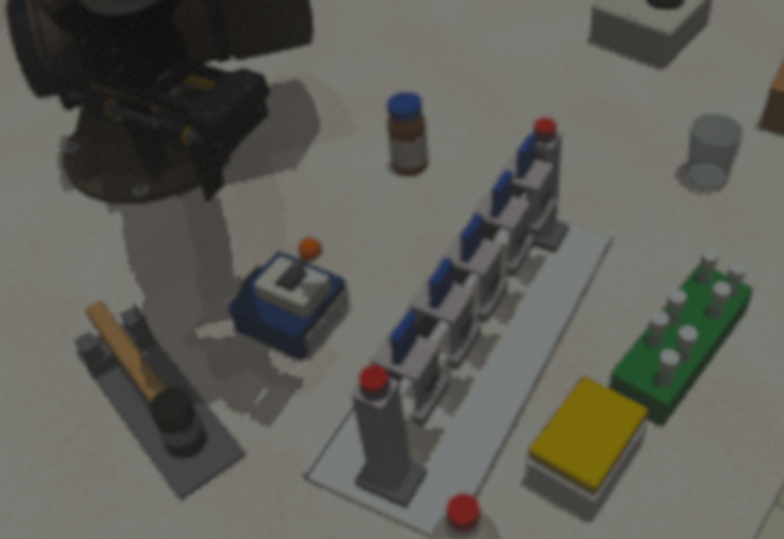

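```bash
python3 -c "
from cell import env
print(env.job_done())"
```

```text
the job is handed in; nothing more can be done
None
```

The job is handed in at about 69 s of the 210 s. No verdict is reported, so what follows rests on my own camera and force readings.

- **Pins:** I drove both down with the mallet while the rail was empty. Their tops read about 188 mm, which is fully down, and the gripper never touched them.
- **Mallet:** My first lay-down left the handle propped up on a notch cheek. I gripped it again, moved it about 6 mm sideways and set it down. It now stands level in the notch and centred across, but about 10–13 mm short of its start along the rest (the limit is 20 mm). I left that as it was.
- **Stirrups:** All five hang astride the bar, upright and square to within about 3°. Sideways they are centred to within about 2 mm. They sit roughly 68 mm apart with gaps of about 12–15 mm. One was knocked aside during the run, next to the amber jar, and I found it again and hung it.
- **Lever:** I pushed it towards the rack until it met its stop (about 24 N). The ball moved about 68 mm, which fits fully on.
- **Bystanders:** They read where they stood at the start, to within a few millimetres.
- **Camera disagreement:** The two cameras differed steadily by 3–5 mm. I used values between them, leaning on the scene camera for the mallet.

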